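# Fit the spare card in the weighing-room data logger and seat it by its ejector levers

## Task

Take the card with the blue handle out of the stand, lower it gently into the free middle slot of the open data logger until it rests on the two open ejector levers, and let go of it. Then swing the two white levers inward, turn by turn so that the card goes down level, until you feel that the card is fully home in its connector at both ends: draw it in by the levers only, never by pressing on the card, do not force a lever that has come to its stop, and leave the orange card and everything else where it is.

Things in the scene. Friction and masses are not known exactly. Their poses are not given: they have to be found in the camera images.
- card_blue: the card to fit, some 260 g, upright in one of the stand's two places: green board along its y, 4 mm thick (x), y -60 to 60, z 3 to 92. Origin: middle of the bottom edge of its brass blade (76 mm wide, z 0 to 20, lowest 7 mm tapering to 1.2 mm), z up. A lug sticks out 11 mm at each end (to y 71, -71), z 63 to 69. Shield on the +x face to x 10. Blue handle on top: 10 mm thick, 50 mm wide, z 88 to 114
- card_blue_grip (a point): middle of card_blue's blue handle, 103 mm above its origin, where to take it across its 10 mm thickness (the card's x)
- card_blue_left (a point): point of card_blue at its +y end: 60 mm along its y from its origin, level with the blade's bottom edge
- card_blue_right (a point): the same at its -y end
- card_orange: faulty card of the same make with an orange handle, in the other place of the stand; leave it there
- stand: low black card stand, fixed, 120 x 150 mm, 70 mm high, origin under its centre; two upright places at x -32 and +32 mm of its frame, cards along its y. A card in it has its origin 12 mm above the table and comes out straight up (end grooves 55 mm deep)
- cage: data logger, lid off: grey card cage, fixed, 156 (x) by 196 mm (y), walls 76 mm high, origin under its centre. Three slots along its y at x -45, 0, 45 mm: the outer two hold cards (grey handles up to 130 mm, levers up to 145 mm), the middle one is free. Red guide channels take the board's end edges: 5.6 mm wide, 1.5 mm endways play, flared mouth at height 68 mm, straight from 60 mm down to 4 mm
- connector: black edge connector at the bottom of the free slot, in line with the guides, axes as the cage, origin under its middle. It stands on spacers, 9 to 15 mm above the table, different each time. Its groove's floor is 4 mm above its origin: a card fully home has its origin there. Its spring contacts grip the blade from about 6 mm before home and resist with some 10 to 25 N in all
- lever_left: white ejector lever at the +y end of the free slot; origin on its pivot (cage y +82 mm, height 82 mm), turns about the cage's x. Its z runs up the 63 mm handle (10 mm wide). It starts open, leaning outward (+y) by 0.8 to 0.9 rad. Pushed inward at its top from outside, along its arc, it draws that end of the card down. Friction keeps it where it is left: 1 to 2 N at its top empty, 2 to 8 N drawing the card in
- lever_left_tip (a point): centre of the rounded top (5 mm radius) of lever_left's handle, 58 mm from the pivot. About 16 mm inward of the pivot it has a jaw above and a toe below the card's lug: a card lowered in rests its lugs on the two open toes, 7 to 15 mm above home; later the jaw draws it down. The lever stops only when the card is on the connector's floor: from upright to leaning 0.45 rad inward
- lever_right: the same lever mirrored, at the -y end (pivot at cage y -82 mm, height 82 mm; open it leans towards -y, it is pushed in towards +y)
- lever_right_tip (a point): centre of the rounded top of lever_right's handle, 58 mm from its pivot
- tube_rack: blue tube rack, 70 x 200 x 34 mm, bystander
- spirit_lamp: small unlit glass spirit lamp with white cap, 72 mm across, 83 mm high, bystander
- cutter: yellow cutter knife, 150 x 20 x 12 mm, bystander
- weight: steel calibration weight, 38 mm across, 62 mm high, bystander
- weigh_dish: small aluminium weighing dish, 70 mm across, bystander
Mind the look-alikes: they are no part of the job. What is shaped like the card_blue but purple is not meant.

How it is judged:
On the way, in this order (a step that is already met when the one before it is completed fails the run):
1. the blue card stands in the free slot's guides on the open levers, let go, 4 to 20 mm above home (horizontal distance between card_blue and connector below 0.006 m and angle between the z axis of card_blue and the z axis of cage, either way round below 0.09 rad and angle between the y axis of card_blue and the y axis of cage, either way round below 0.06 rad and z of card_blue in the frame of connector between 0.008 and 0.024 m and contact force between the fingers and card_blue below 0.1 N), for 0.2 s.
2. both ends of the card are down within 1.5 mm of home (z of each of card_blue_left, card_blue_right in the frame of connector below 0.0055 m), for 0.2 s.
At the end, for the whole second after the job is handed in: the blue card is in the free slot, both its ends within 1.5 mm of the connector's floor, at rest, both levers swung in (within 0.5 rad of upright) (all of step 2 and horizontal distance between card_blue and connector below 0.006 m and angle between the z axis of card_blue and the z axis of cage, either way round below 0.09 rad and angle between the y axis of card_blue and the y axis of cage, either way round below 0.06 rad and angle between the z axis of each of lever_left, lever_right and the z axis of cage, either way round below 0.5 rad and linear speed of card_blue below 0.01 m/s); the robot touches nothing.
It fails at once if a lever is pushed with more than 20 N (contact force between any of the fingers, the arm and lever_left above 20 N or contact force between any of the fingers, the arm and lever_right above 20 N).
It fails at once if while the robot holds or touches the card, the card is pressed on the cage, its levers or the connector with more than 30 N in all (contact force between the fingers and card_blue above 0.5 N and (contact force between card_blue and cage above 30 N or contact force between card_blue and connector above 30 N)).
It fails at once if the robot touches the card within 3 mm of home (it must be drawn in by the levers) (horizontal distance between card_blue and connector below 0.006 m and angle between the z axis of card_blue and the z axis of cage, either way round below 0.09 rad and angle between the y axis of card_blue and the y axis of cage, either way round below 0.06 rad and z of card_blue in the frame of connector below 0.007 m and contact force between any of the fingers, the arm and card_blue above 1 N).
It fails at once if the card goes down askew in its slot: tilted along the slot by more than 0.09 rad (one end 12 mm lower than the other) (horizontal distance between card_blue and connector below 0.006 m and z of card_blue in the frame of connector below 0.024 m and angle between the y axis of card_blue and the z axis of cage, either way round below 1.4808 rad).
It fails at once if the orange card or a bystander is moved by more than 15 mm (distance of any of tube_rack, spirit_lamp, cutter, weight, weigh_dish, card_orange from where it was at the start of the episode above 0.015 m).
It also fails if it takes over 72 s, if anything falls off the work surface, if the arm or the gripper's body presses on something with over 40 N, if the wrist force passes 120 N, or if a joint passes its speed limit or range.

## Robot

A 7-joint arm with a two-finger parallel gripper is mounted at the origin on the work surface. World frame = base frame: x ahead of the robot, y to its left, z up, the work surface at z = 0. Lengths are in m, angles in rad, forces in N, time in s.
With the tool pointing down it reaches from about 0.4 to 0.85 m from the base axis. Payload 4.5 kg.
Tool frame: the origin (TCP) lies between the finger pads; the fingertips stand 11 mm ahead of it and the grasp point (between the pads) lies 8 mm behind it (r.tip_reach is the distance from the TCP to the fingertips, in m); x points along the fingers, y is the direction in which the jaws open and shut, and the axes are right-handed (so a half turn about x gives the same grasp; the last joint's range is limited). The gripper opens to 88 mm and grips with 3 to 60 N. Pads are 18 mm wide; open, the fingers measure 123 mm over their backs; the gripper's body (75 mm by 187 mm) begins 45 mm behind the grasp point.
Start: joints at [1.372, 0.689, -0.195, 1.565, 0.157, 0.902, -0.215], TCP at [0.144, -0.608, 0.25] pointing down, gripper open.
Joint ranges: [-3.01, 3.01], [-0.46, 2.08], [-1.47, 1.51], [0.13, 2.56], [-1, 4.14], [0.04, 2.09], [-2.66, 2.66]. Speed limits (rad/s): [2.57, 2.57, 3.14, 3.14, 3.14, 3.14, 3.14].

## Interface

Orientations are given as a unit quaternion [x, y, z, w].
In Python, from plant import r gives the robot as it stands.
- The arm moves only by the tool drive_tool, never from a script. Its argument "deltas" is a list of rows, each a list of 3 entries, a list of its own where there are three numbers: the turn, a rotation vector about the tool's x, y, z in degrees, then the shift along the tool's x, y, z in cm, then the finger opening in cm, from 0 to 8.81. A call has 1 to 12 rows; each row shifts and turns the commanded pose from where the row before left it, along the tool's axes as they then stand; what a row does not reach is not made up. A row lasts 1/12 s, in which the tool goes at most 41.7 mm and 7.16 degrees, less where a joint would pass 70% of its speed; a pose out of reach is approached as far as the arm can. A call is refused whole if a number of a shift passes 4.17 or a number of a turn 7.16, either way. A call with a gripper value outside its range is refused whole. The fingers move at their own pace and stop on an object; "force" is the grip in N (left out, the last holds). Time passes only in rows, so rows that do not move let the fingers close. It gives the time, the measured TCP pose, the force and the opening at its end, in the units of the state.
- r.get_state(): the state, without advancing time (a new reading comes with each control period).
- r.snapshot(name): name is "scene" or "side" or "wrist"; returns a dict with "color" (420x560x3 uint8, red, green, blue), "fov_y" (degrees; the focal length in pixels is half the picture's height over the tangent of half this angle, whatever the lens; pixels are square), "cx", "cy" (the principal point, pixels), "k1" (the pictures are not rectified: a ray, as slopes to the right and down, at radius r is drawn at 1 + k1 r^2 times it, then the intrinsics apply), "extrinsics" (4x4, takes a point from world to camera coordinates); the wrist camera has in their place "tool_from_camera" (4x4, takes a point from camera to tool coordinates, whose origin is the TCP and whose axes are the tool frame's). Camera axes: x right, y up, looking along -z (the intrinsics and any distortion apply to the point x, -y, -z); pixel columns grow to the right and rows downward; lengths in m; the calibration is good to about 2 mm. A picture is of the moment at which its call begins: read the wrist's pose just before it. There is no depth.
- r.finish_job(): hands the job in, once; it reports no verdict.
The state is a dict: "clock": time; "q": joint angles; "qd": joint speeds; "joint_torque": joint torques, N m; "tool_pos": TCP position; "eef_rot": TCP orientation; "contact_force": force on the tool from outside, world axes, zero at the start; "moment": the same for the moment, N m; "opening": opening from 0.0 (shut) to 1.0 (fully open).
Only numpy, scipy, OpenCV 4.12 (cv2) and the standard library are available. Lean on these libraries where they do the work, as an engineer would, in place of code of your own. Each camera call takes 0.05 s, during which the arm holds its last target. There are 200 camera calls.

## Working session

There is one attempt and no reset: what is moved stays moved. The work goes in short steps, Python scripts to look and compute and a tool call to move; the robot and the scene stay as the last step left them, time stands still between calls to the robot, and variables do not carry over. Pictures are saved under pics/ and viewed, about 8 in all and at most 12, crops included, and the job is handed in when it is done.

Besides the shell and the picture viewer there is one more tool, called after "Call:" in YAML: its name, and indented under it one key for each argument. drive_tool: Moves the arm, as the interface text tells. Its arguments: {"type":"object","properties":{"deltas":{"type":"array","items":{"type":"array"}},"force":{"type":"number"}},"required":["deltas"]}

```bash
ls; mkdir -p pics; cat > h.py <<'E'
import numpy as np, cv2, pickle
from plant import r
from scipy.spatial.transform import Rotation as R
def snap(name,tag):
    st=r.get_state(); s=r.snapshot(name); s['st']=st
    cv2.imwrite(f'pics/{tag}.png',s['color'][:,:,::-1]); pickle.dump(s,open(f'pics/{tag}.pkl','wb')); return s
def load(tag): return pickle.load(open(f'pics/{tag}.pkl','rb'))
def ext(s):
    if 'extrinsics' in s: return np.array(s['extrinsics'])
    T=np.eye(4);T[:3,:3]=R.from_quat(s['st']['eef_rot']).as_matrix();T[:3,3]=s['st']['tool_pos']
    return np.linalg.inv(T@np.array(s['tool_from_camera']))
def proj(s,P):
    P=np.atleast_2d(P); E=ext(s); c=P@E[:3,:3].T+E[:3,3]
    u=np.c_[c[:,0],-c[:,1]]/(-c[:,2:3]); r2=(u**2).sum(1,keepdims=True)
    f=s['color'].shape[0]/2/np.tan(np.radians(s['fov_y'])/2)
    return u*(1+s['k1']*r2)*f+[s['cx'],s['cy']]
def ray(s,p):
    f=s['color'].shape[0]/2/np.tan(np.radians(s['fov_y'])/2)
    d=(np.array(p,float)-[s['cx'],s['cy']])/f; u=d.copy()
    for _ in range(20): u=d/(1+s['k1']*(u@u))
    E=ext(s); Ri=E[:3,:3].T
    return -Ri@E[:3,3], Ri@np.array([u[0],-u[1],-1])
def atz(s,p,z):
    o,d=ray(s,p); return o+d*(z-o[2])/d[2]
E
python3 - <<'E'
from h import *
for n in('scene','side','wrist'):
    s=snap(n,n+'0'); print(n,s['fov_y'],s['cx'],s['cy'],s['k1'])
    if n!='wrist': print(np.linalg.inv(ext(s)).round(3))
    else: print(np.array(s['tool_from_camera']).round(3))
print(r.get_state())
a=load('scene0')['color'];b=load('side0')['color']
E
```

```text
pics
scene 47.84909415641774 270.34035625109186 205.41462760997183 -0.12960320861243851
[[ 0.447 -0.726  0.522  1.202]
 [ 0.894  0.372 -0.248 -0.344]
 [-0.014  0.578  0.816  1.11 ]
 [ 0.     0.     0.     1.   ]]
side 55.248924672992594 279.95225678367046 212.7984052348079 -0.08751018227950438
[[-0.939  0.254 -0.232  0.261]
 [-0.344 -0.702  0.624  0.656]
 [-0.005  0.665  0.746  0.976]
 [ 0.     0.     0.     1.   ]]
wrist 62.99894304709036 281.92678293611397 204.99837277943004 -0.07273567237547113
[[-0.002  0.265 -0.964 -0.135]
 [ 1.     0.    -0.002 -0.   ]
 [-0.    -0.964 -0.265 -0.068]
 [ 0.     0.     0.     1.   ]]
{'clock': 0.15, 'q': array([ 1.37181874,  0.68979528, -0.19451138,  1.56610736,  0.15728304,
        0.90248893, -0.21511535]), 'qd': array([ 1.07098716e-03, -3.24367519e-03,  2.00098716e-04, -2.89387871e-03,
       -1.07667085e-03,  1.14628604e-03, -2.26385982e-06]), 'joint_torque': array([-2.32188322e-03, -5.27859735e+01, -1.26849465e+00, -1.53585970e+01,
       -5.23754396e-02,  3.93703624e-03,  1.11685442e-04]), 'tool_pos': array([ 0.1440296 , -0.60769628,  0.24909078]), 'eef_rot': array([-0.70222875, -0.08261389,  0.70241431, -0.08163255]), 'contact_force': array([ 0.86457518, -0.2220407 , -0.1182353 ]), 'moment': array([-0.04121957,  0.04918403,  0.02903571]), 'opening': 1.0031939514294794}
```

View pics/scene0.png

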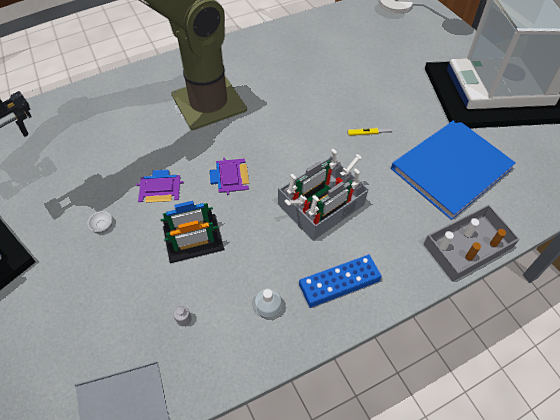

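View pics/side0.png

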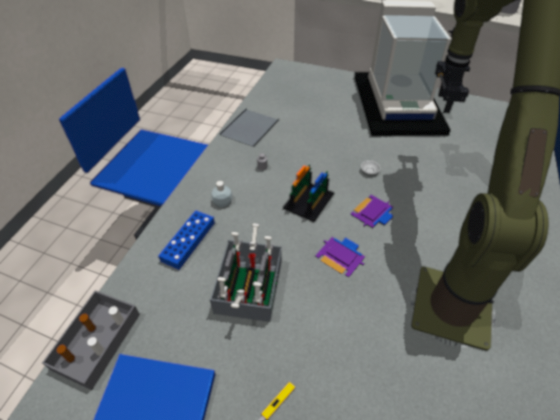

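The scene view shows the stand at (192,232) with the blue handle at (187,208) and the orange at (190,228), and the cage at (323,197). The side view shows the stand at (310,192) and the cage at (248,278). Next, enlarged crops.

```bash
python3 - <<'E'
from h import *
a=load('scene0');b=load('side0')
def crop(s,x,y,w=100,h=75,k=4):
    return cv2.resize(s['color'][y:y+h,x:x+w,::-1],None,fx=k,fy=k,interpolation=cv2.INTER_CUBIC)
m=np.vstack([np.hstack([crop(a,273,145),crop(b,200,225,100,100,3)[:300,:].copy() if 0 else crop(b,205,220,93,100,4)[:400,:372][:300]]) ]) if 0 else None
A=crop(a,273,143,100,100,4); B=crop(b,200,220,100,100,4)
C=crop(a,150,190,80,80,4)[:, :320]; 
cv2.imwrite('pics/c1.png',np.hstack([A,B]))
print('stand approx',atz(a,(192,236),0.05),atz(b,(310,195),.05),'cage',atz(a,(323,200),.05),atz(b,(248,280),.05))
E
```

```text
stand approx [ 0.51800902 -0.24954287  0.05      ] [ 0.48415709 -0.22282997  0.05      ] cage [0.57373945 0.11691229 0.05      ] [0.54633416 0.13945096 0.05      ]
```

View pics/c1.png

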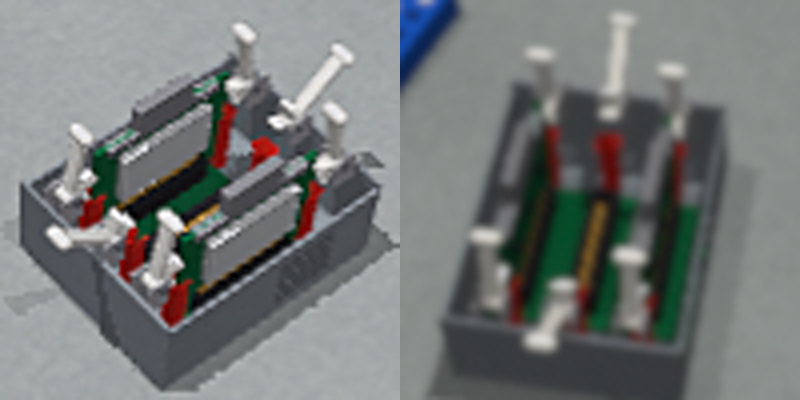

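```bash
cat > fit.py <<'E'
from h import *
from scipy.optimize import least_squares
a=load('scene0');b=load('side0')
pa=np.array([[20,187],[163,328],[380,190],[237,60]])/4+[273,143]
pb=np.array([[115,85],[325,108],[290,350],[45,320]])/4+[200,220]
# world approx order: scene left=(-y,?)...
def cor(p):
    c,s=np.cos(p[2]),np.sin(p[2]);L=np.array([[-78,-98],[78,-98],[78,98],[-78,98]])/1e3
    return np.c_[p[0]+c*L[:,0]-s*L[:,1],p[1]+s*L[:,0]+c*L[:,1],np.full(4,.076)]
# scene order: left,front,right,back = (-x-y),(+x-y),(+x+y),(-x+y);  side: TL=(+x,-y),TR=(-x,-y),BR=(-x,+y),BL=(+x,+y)
def res(p):
    q=cor(p); return np.r_[(proj(a,q)+p[3:5]-pa).ravel(),(proj(b,q[[1,0,3,2]])+p[5:7]-pb).ravel(),p[3:]]
f=least_squares(res,[.56,.13,.1,0,0,0,0],x_scale=[.1,.1,.1,1,1,1,1]);print(f.x.round(4),f.fun.round(1))
for s,l,rr in((a,(172,211),(202,205)),(b,(0,0),(0,0))):
    if l[0]: print(atz(s,l,.126),atz(s,rr,.126))
print(atz(b,(320,180),.126))
E
python3 fit.py; python3 - <<'E'
from h import *
a=load('scene0');b=load('side0')
A=cv2.resize(a['color'][190:270,150:230,::-1],(400,400),interpolation=2);B=cv2.resize(b['color'][155:225,275:345,::-1],(400,400),interpolation=2)
cv2.imwrite('pics/c2.png',np.hstack([A,B]))
E
```

```text
[0.5513 0.1269 0.1968 0.4362 2.0695 0.8832 1.3989] [-0.3 -0.5  1.1  1.5  0.5 -1.1 -1.7 -2.  -0.1 -1.5  1.5 -0.6 -1.5  0.9
 -0.8 -0.2  0.4  2.1  0.9  1.4]
[ 0.47371673 -0.27519838  0.126     ] [ 0.49141338 -0.19947347  0.126     ]
[ 0.45601989 -0.22245191  0.126     ]
```

View pics/c2.png

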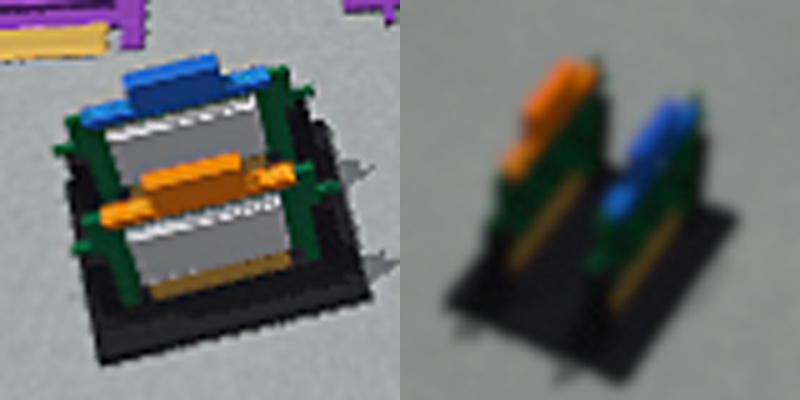

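```bash
cat >> h.py <<'E'
def tool(st=None):
    st=st or r.get_state(); return R.from_quat(st['eef_rot']),np.array(st['tool_pos'])
def to(target,yaw=None,st=None):
    """delta tool->pose: target TCP, tool down with tool y along world yaw (mod pi). Print turn deg and shift(cm) in tool axes after the turn and before"""
    Rt,p=tool(st)
    if yaw is None: Rg=Rt
    else:
        c=[]
        for k in(0,np.pi):
            y=np.array([np.cos(yaw+k),np.sin(yaw+k),0]);x=np.array([0,0,-1.]);c.append(R.from_matrix(np.c_[x,y,np.cross(x,y)]))
        Rg=min(c,key=lambda g:(Rt.inv()*g).magnitude())
    rv=np.degrees((Rt.inv()*Rg).as_rotvec())
    print('turn',rv.round(2),'shift before-turn axes cm',(Rt.inv().apply(np.array(target)-p)*100).round(2),'after',(Rg.inv().apply(np.array(target)-p)*100).round(2))
E
python3 - <<'E'
from h import *
a=load('scene0');b=load('side0')
k=400/70
l=atz(a,np.array([123,73])/5+[150,190],.126);q=atz(a,np.array([215,55])/5+[150,190],.126)
print(l,q,np.linalg.norm(q-l),np.degrees(np.arctan2(*(l-q)[[0,1]])))
print('centre',atz(a,(184,204.4),.126),atz(b,(322.6,176.9),.126))
# stand/board far edges: board bottom lines
print(tool()[0].as_matrix().round(3))
# orange handle
l=atz(a,np.array([143,170])/5+[150,190],.126);q=atz(a,np.array([240,154])/5+[150,190],.126);print(l,q,np.degrees(np.arctan2(*(q-l)[[0,1]])))
l=atz(a,np.array([100,363])/5+[150,190],.0);q=atz(a,np.array([370,297])/5+[150,190],.0);print(l,q,np.degrees(np.arctan2(*(q-l)[[0,1]])))
to([.475,-.24,.30],-.2)
E
```

```text
[ 0.45779022 -0.26235677  0.126     ] [ 0.46891923 -0.21561484  0.126     ] 0.04804854718765705 -166.60752440240555
centre [ 0.4683649  -0.24032801  0.126     ] [ 0.4523459  -0.23850992  0.126     ]
[[-0.     0.231 -0.973]
 [ 0.001 -0.973 -0.231]
 [-1.    -0.001  0.   ]]
[ 0.51882853 -0.27372267  0.126     ] [ 0.53207737 -0.22655717  0.126     ] 15.690100273254489
[ 0.53712979 -0.32863765  0.        ] [ 0.56511235 -0.18268301  0.        ] 10.853106531939812
turn [-6.52e+01 -4.00e-02  8.00e-02] shift before-turn axes cm [ -5.06 -28.15 -40.69] after [ -5.09  25.13 -42.61]
```

Call:
drive_tool:
  deltas:
    - [[0,0,0],[-0.42,-2.37,-3.27],8.8]
    - [[0,0,0],[-0.42,-2.37,-3.27],8.8]
    - [[0,0,0],[-0.42,-2.37,-3.27],8.8]
    - [[0,0,0],[-0.42,-2.37,-3.27],8.8]
    - [[0,0,0],[-0.42,-2.37,-3.27],8.8]
    - [[0,0,0],[-0.42,-2.37,-3.27],8.8]
    - [[0,0,0],[-0.42,-2.37,-3.27],8.8]
    - [[0,0,0],[-0.42,-2.37,-3.27],8.8]
    - [[0,0,0],[-0.42,-2.37,-3.27],8.8]
    - [[0,0,0],[-0.42,-2.37,-3.27],8.8]
    - [[0,0,0],[-0.42,-2.37,-3.27],8.8]
    - [[0,0,0],[-0.42,-2.37,-3.27],8.8]

```text
clock: 1.15
tool_pos: [0.4612, -0.2391, 0.3003]
eef_rot: [-0.702, -0.082, 0.702, -0.082]
contact_force: [1.6, 0.0, -1.6]
opening: 0.998
```

Call:
drive_tool:
  deltas:
    - [[-6.4,0,0],[0,0,0],5]
    - [[-6.4,0,0],[0,0,0],5]
    - [[-6.4,0,0],[0,0,0],5]
    - [[-6.4,0,0],[0,0,0],5]
    - [[-6.4,0,0],[0,0,0],5]
    - [[-6.4,0,0],[0,0,0],5]
    - [[-6.4,0,0],[0,0,0],5]
    - [[-6.4,0,0],[0,0,0],5]
    - [[-6.4,0,0],[0,0,0],5]
    - [[-6.4,0,0],[0,0,0],5]
    - [[0,0,0],[0,0,0],5]
    - [[0,0,0],[0,0,0],5]

```text
clock: 2.15
tool_pos: [0.4602, -0.241, 0.2999]
eef_rot: [-0.553, -0.441, 0.553, -0.441]
contact_force: [-0.7, 0.7, -0.5]
opening: 0.569
```

```bash
python3 - <<'E'
from h import *
s=snap('wrist','w1'); print(tool()[1],tool()[0].as_matrix().round(3),s['st']['opening'])
cv2.imwrite('pics/w1v.png',cv2.resize(s['color'][:,:,::-1],(800,600),interpolation=2))
E
```

```text
[ 0.46023611 -0.24095037  0.29997669] [[-0.     0.975 -0.222]
 [ 0.    -0.222 -0.975]
 [-1.    -0.    -0.   ]] 0.569202398188483
```

View pics/w1v.png

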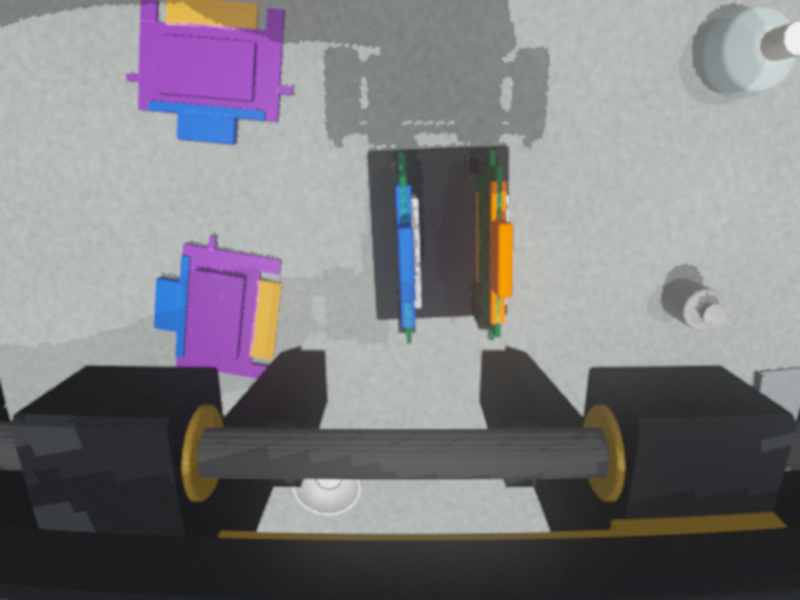

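The wrist view has the blue handle's block at about (405,263) of 800x600, the orange one at (504,260), and the stand base at x 370 to 508. Next I segment the blue block.

```bash
python3 - <<'E'
from h import *
s=load('w1');c=s['color'].astype(int)
m=((c[:,:,2]>c[:,:,0]+50)).astype(np.uint8); m[:, :265]=0; m[:,300:]=0
ys,xs=np.nonzero(m)
for y in range(ys.min(),ys.max()+1,4): 
    x=xs[ys==y]; print(y,x.min(),x.max(),c[y,x.min()-1:x.max()+2].tolist() if y in(180,) or y==ys.min()+48 else '')
E
```

```text
129 278 287 
133 276 287 
137 276 287 
141 277 287 
145 277 287 
149 277 287 
153 277 287 
157 278 287 
161 278 288 
165 278 288 
169 278 289 
173 278 289 
177 278 289 [[68, 72, 81], [64, 78, 116], [58, 101, 173], [57, 121, 207], [61, 132, 219], [63, 135, 223], [61, 133, 222], [61, 134, 223], [62, 134, 223], [61, 133, 222], [58, 129, 218], [65, 122, 205], [103, 126, 180], [157, 162, 174]]
181 279 289 
185 279 289 
189 279 289 
193 279 289 
197 279 290 
201 280 289 
205 280 290 
209 280 290 
213 280 289 
217 280 290 
221 280 290 
225 281 290 
229 281 289
```

```bash
python3 - <<'E'
from h import *
s=load('w1');c=s['color'].astype(float)
w=np.clip(c[:,:,2]-c[:,:,0]-20,0,120)
P=[]
for y in range(162,208):
    row=w[y,272:298]; P.append(atz(s,((row*np.arange(272,298)).sum()/row.sum(),y),.126))
P=np.array(P);k=np.polyfit(P[:,1],P[:,0],1);print('dx/dy',k,'yaw',-np.degrees(np.arctan(k[0])))
col=w[:,282:287].mean(1)[120:240];print(col.round()[30:50],col.round()[75:100])
for st in((369,152),(377,318),(508,147),(500,318)):print(atz(s,np.array(st)*.7,0.0).round(4))
for y in(159,210):print(y,atz(s,(284,y),.126))
E
```

```text
dx/dy [0.18815616 0.50747865] yaw -10.65596930324077
[ 61.  49.  53.  59.  60.  55.  49.  51.  65.  99. 120. 120. 120. 120.
 120. 120. 120. 120. 120. 120.] [120. 120. 120. 120. 120. 120. 120. 120. 120. 120. 120. 120. 120. 119.
 119. 116. 106. 106. 111. 107. 103. 106. 110. 114. 115.]
[ 0.4482 -0.1627  0.    ]
[ 0.4197 -0.31    0.    ]
[ 0.5657 -0.1848  0.    ]
[ 0.5321 -0.3357  0.    ]
159 [ 0.4677215  -0.21598549  0.126     ]
210 [ 0.45713316 -0.26279307  0.126     ]
```

Call:
drive_tool:
  deltas:
    - [[-1.5,0,0],[0,0.18,-0.2],4]
    - [[0,0,0],[3,0,0],4]
    - [[0,0,0],[3,0,0],4]
    - [[0,0,0],[3,0,0],4]
    - [[0,0,0],[3,0,0],4]
    - [[0,0,0],[2,0,0],4]
    - [[0,0,0],[0,0,0],4]
    - [[0,0,0],[0,0,0],4]

```text
clock: 2.87
tool_pos: [0.4625, -0.2389, 0.1598]
eef_rot: [-0.546, -0.45, 0.546, -0.449]
contact_force: [-0.6, 0.4, 0.1]
opening: 0.455
```

```bash
python3 - <<'E'
from h import *
s=snap('wrist','w2');c=s['color'].astype(float)
w=np.clip(c[:,:,2]-c[:,:,0]-20,0,120)
print(proj(s,[[.4624,-.2394,.126]]),s['st']['tool_pos'])
u,v=proj(s,[[.4624,-.2394,.126]])[0].astype(int)
P=[]
for y in range(v-30,v+30):
    row=w[y,u-25:u+25]; P.append(atz(s,((row*np.arange(u-25,u+25)).sum()/row.sum(),y),.126))
P=np.array(P);k=np.polyfit(P[:,1],P[:,0],1);print(k,'yaw',-np.degrees(np.arctan(k[0])),'x at',k[0]*-.2394+k[1])
cv2.imwrite('pics/w2v.png',s['color'][:,:,::-1])
E
```

```text
[[282.18644644 245.41692334]] [ 0.4625096  -0.23889932  0.15975997]
[0.19463288 0.50902616] yaw -11.013943729035624 x at 0.46243105037192367
```

View pics/w2v.png

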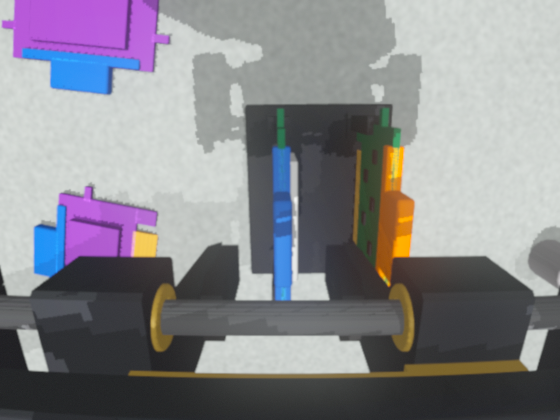

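The card is centred between the fingers with its yaw matched. I go down and close.

Call:
drive_tool:
  deltas:
    - [[0,0,0],[1.8,0,0],3]
    - [[0,0,0],[1.8,0,0],3]
    - [[0,0,0],[1.5,0,0],2.5]
    - [[0,0,0],[0,0,0],2]
    - [[0,0,0],[0,0,0],1.6]
  force: 25

```text
clock: 3.33
tool_pos: [0.4634, -0.2395, 0.1103]
eef_rot: [0.547, 0.448, -0.546, 0.45]
contact_force: [0.2, 0.2, -0.3]
opening: 0.188
```

Call:
drive_tool:
  deltas:
    - [[0,0,0],[0,0,0],1.2]
    - [[0,0,0],[0,0,0],0.5]
    - [[0,0,0],[0,0,0],0]
    - [[0,0,0],[0,0,0],0]
    - [[0,0,0],[0,0,0],0]
    - [[0,0,0],[0,0,0],0]
  force: 25

```text
clock: 3.83
tool_pos: [0.4624, -0.2394, 0.1106]
eef_rot: [-0.546, -0.449, 0.546, -0.449]
contact_force: [-2.5, 0.9, 6.5]
opening: 0.114
```

Call:
drive_tool:
  deltas:
    - [[0,0,0],[-0.5,0,0],0]
    - [[0,0,0],[-1,0,0],0]
    - [[0,0,0],[-1,0,0],0]
    - [[0,0,0],[-1,0,0],0]
    - [[0,0,0],[-1,0,0],0]
    - [[0,0,0],[-1.5,0,0],0]
    - [[0,0,0],[-2,0,0],0]
    - [[0,0,0],[-2,0,0],0]
    - [[0,0,0],[-2,0,0],0]
    - [[0,0,0],[-2,0,0],0]
    - [[0,0,0],[-2,0,0],0]
    - [[0,0,0],[0,0,0],0]

```text
clock: 4.83
tool_pos: [0.4652, -0.2398, 0.2736]
eef_rot: [0.548, 0.446, -0.545, 0.452]
contact_force: [1.4, -0.3, -2.6]
opening: 0.112
```

```bash
python3 - <<'E'
from h import *
print(tool()[1]); to([.5513,.08,.27],.197)
for n in('side','scene'): snap(n,n+'1')
E
```

```text
[ 0.4651644  -0.23981607  0.27357863]
turn [-22.47   0.17  -0.48] shift before-turn axes cm [  0.33   2.25 -33.05] after [  0.36  14.71 -29.68]
```

```bash
python3 - <<'E'
from h import *
to([.575,.009,.28],.197)
E
```

```text
turn [-22.47   0.06  -0.13] shift before-turn axes cm [ -1.     6.17 -26.55] after [ -1.    15.85 -22.18]
```

Call:
drive_tool:
  deltas:
    - [[0,0,0],[-0.1,0.6,-2.6],0]
    - [[0,0,0],[-0.1,0.6,-2.6],0]
    - [[0,0,0],[-0.1,0.6,-2.7],0]
    - [[0,0,0],[-0.1,0.6,-2.7],0]
    - [[0,0,0],[-0.1,0.6,-2.7],0]
    - [[0,0,0],[-0.1,0.6,-2.7],0]
    - [[0,0,0],[-0.1,0.6,-2.7],0]
    - [[0,0,0],[-0.1,0.7,-2.6],0]
    - [[0,0,0],[-0.1,0.7,-2.6],0]
    - [[0,0,0],[-0.1,0.6,-2.6],0]

```text
clock: 5.77
tool_pos: [0.5744, 0.0097, 0.2775]
eef_rot: [-0.545, -0.45, 0.547, -0.449]
contact_force: [0.3, -0.6, -2.5]
opening: 0.11
```

Call:
drive_tool:
  deltas:
    - [[-4.5,0,0],[0,0,0],0]
    - [[-4.5,0,0],[0,0,0],0]
    - [[-4.5,0,0],[0,0,0],0]
    - [[-4.5,0,0],[0,0,0],0]
    - [[-4.5,0,0],[0,0,0],0]
    - [[0,0,0],[0,0,0],0]
    - [[0,0,0],[0,0,0],0]
    - [[0,0,0],[0,0,0],0]

```text
clock: 6.43
tool_pos: [0.5743, 0.0085, 0.2783]
eef_rot: [0.448, 0.547, -0.449, 0.546]
contact_force: [0.9, -0.8, -1.8]
opening: 0.109
```

```bash
python3 - <<'E'
from h import *
s=snap('wrist','w3'); print(tool()[1],tool()[0].as_matrix().round(4))
cv2.imwrite('pics/w3v.png',cv2.resize(s['color'][:,:,::-1],(800,600),interpolation=2))
E
```

```text
[0.57442093 0.00856    0.2785549 ] [[-1.000e-03  9.808e-01  1.952e-01]
 [-3.000e-04  1.952e-01 -9.808e-01]
 [-1.000e+00 -1.000e-03  1.000e-04]]
```

View pics/w3v.png

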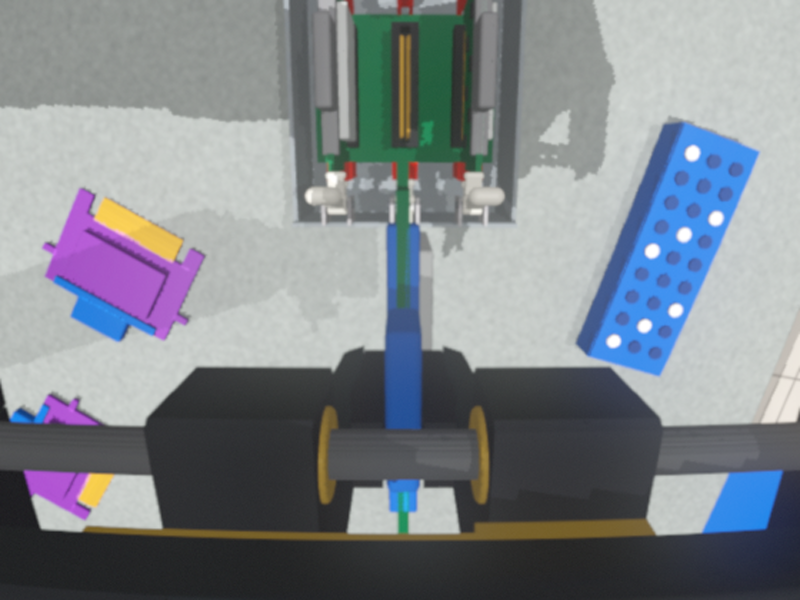

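The slot is nearly in line: connector groove at about x 404 and rim midline at 406, against the image's centre plane at 403. I go 5.5 cm ahead to see the whole cage.

Call:
drive_tool:
  deltas:
    - [[0,0,0],[0,0.2,-1.8],0]
    - [[0,0,0],[0,0,-1.8],0]
    - [[0,0,0],[0,0,-1.9],0]
    - [[0,0,0],[0,0,0],0]
    - [[0,0,0],[0,0,0],0]
    - [[0,0,0],[0,0,0],0]

```text
clock: 6.98
tool_pos: [0.566, 0.0621, 0.2789]
eef_rot: [0.448, 0.546, -0.449, 0.547]
contact_force: [-0.2, -0.3, -1.8]
opening: 0.108
```

```bash
python3 - <<'E'
from h import *
s=snap('wrist','w4'); print(tool()[1],tool()[0].as_matrix().round(4))
cv2.imwrite('pics/w4v.png',cv2.resize(s['color'][0:230,170:400,::-1],(600,600),interpolation=2))
E
```

```text
[0.56607331 0.06161853 0.27890241] [[-1.000e-04  9.809e-01  1.947e-01]
 [-1.400e-03  1.947e-01 -9.809e-01]
 [-1.000e+00 -4.000e-04  1.300e-03]]
```

View pics/w4v.png

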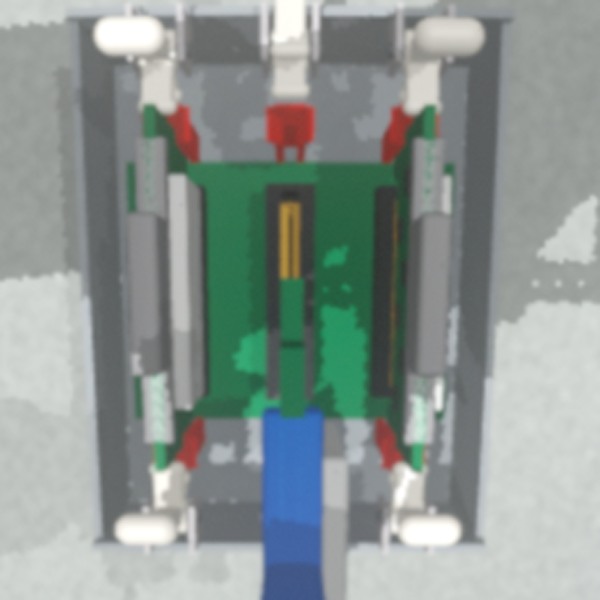

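```bash
cat > fit2.py <<'E'
from h import *
from scipy.optimize import least_squares
s=load('w4'); k=600/230
px=lambda p: np.array(p)/k+[170,0]-0.3
L=np.array([[-78,-98,76],[78,-98,76],[78,98,76],[-78,98,76]])/1e3
pa=px([[97,545],[483,545],[512,18],[67,18]])
def W(p,L):
    c,q=np.cos(p[2]),np.sin(p[2]); L=np.atleast_2d(L); return np.c_[p[0]+c*L[:,0]-q*L[:,1],p[1]+q*L[:,0]+c*L[:,1],L[:,2]]
f=least_squares(lambda p:(proj(s,W(p,L))-pa).ravel(),[.55,.127,.197],x_scale=[.1,.1,.1]);print(f.x,f.fun.round(1))
def loc(w,p=f.x):
    c,q=np.cos(p[2]),np.sin(p[2]);d=w[:2]-p[:2];return np.array([c*d[0]+q*d[1],-q*d[0]+c*d[1]])*1e3
for n,p,z in(('guide far top',(291,110),.068),('guide far wide',(290,143),.060),('slots far',(290,159),.06),('gold mid',(290,240),.028),('connector top end',(290,186),.028),('conn L',(267,240),.028),('conn R',(313,240),.028),('lever far pad',(290,90),.082),('L outer handle',(148,300),.13),('R',(432,300),.13)):
    print(n,loc(atz(s,px(p),z)).round(1))
st=s['st'];print('TCP in cage',loc(np.array(st['tool_pos'])),'tool yaw',np.arctan2(*R.from_quat(st['eef_rot']).as_matrix()[[1,0],1]))
# held card: handle top centre & lug end
for n,p,z in(('handle far end top',(292,521),.2789+.008+.0075),('board top far end',(291,300),.2789-.0986+.092),):
    print(n,loc(atz(s,px(p),z)).round(1))
E
python3 fit2.py
```

```text
[0.55196392 0.12578243 0.19723355] [-1.5  3.2  1.5  3.3  0.9 -2.5 -0.9 -2.4]
guide far top [ 0.5 66.2]
guide far wide [ 0.1 56.1]
slots far [ 0.1 50.4]
gold mid [-0.  22.9]
connector top end [-0.  44.2]
conn L [-9.5 22.9]
conn R [ 9.5 22.9]
lever far pad [ 0.2 70.2]
L outer handle [-43.6   0. ]
R [44.2  0. ]
TCP in cage [  1.24271814 -65.19655493] tool yaw 0.19690709901611297
handle far end top [  1.1 -27.7]
board top far end [0.9 1.7]
```

```bash
cat >> fit2.py <<'E'
print('---')
for n,p,z in(('nh far',(148,213),.13),('nh near',(148,373),.13),('nhR far',(430,213),.13),('nhR near',(430,373),.13),('conn far',(290,186),.03),('conn near',(275,400),.03)):
    print(n,loc(atz(s,px(p),z)).round(1))
Rt,p0=tool(st)
zc=p0[2]+.008-.1066  # card origin height
print('card origin z',zc)
for n,p,z in(('lug tip expect 71',(292,279),.069),('handle block end expect 25',(292,521),.114),('bar/board end 60',(292,410),.1)):
    w=atz(s,px(p),zc+z); print(n,(Rt.inv().apply(w-p0)*1e3).round(1))
E
python3 fit2.py | sed -n '/---/,$p'
```

```text
---
nh far [-42.7  25.8]
nh near [-44.5 -22.4]
nhR far [42.7 25.8]
nhR near [ 44.4 -22.4]
conn far [-0. 44.]
conn near [ -6.5 -43.1]
card origin z 0.1803458511245359
lug tip expect 71 [ 29.5  -0.2 -70.3]
handle block end expect 25 [-15.4  -0.2 -37.4]
bar/board end 60 [ -1.5  -0.2 -51. ]
```

Rim, connector and neighbouring cards agree on the slot line to within about 1 mm, and this matches the first fit. I go over the slot and down to just above the guides.

Call:
drive_tool:
  deltas:
    - [[0,0,0],[0,-0.12,-1.6],0]
    - [[0,0,0],[0,0,-1.7],0]
    - [[0,0,0],[0,0,-1.7],0]
    - [[0,0,0],[0,0,-1.64],0]
    - [[0,0,0],[1,0,0],0]
    - [[0,0,0],[2,0,0],0]
    - [[0,0,0],[2,0,0],0]
    - [[0,0,0],[2,0,0],0]
    - [[0,0,0],[1.5,0,0],0]
    - [[0,0,0],[1,0,0],0]
    - [[0,0,0],[0,0,0],0]
    - [[0,0,0],[0,0,0],0]

```text
clock: 8.03
tool_pos: [0.5518, 0.1268, 0.1837]
eef_rot: [0.448, 0.547, -0.449, 0.547]
contact_force: [1.0, -0.2, -1.9]
opening: 0.107
```

```bash
python3 - <<'E'
from h import *
st=r.get_state();print(st['tool_pos'],st['contact_force'],tool()[0].as_matrix().round(4))
p=[.55196,.12578,.19723];c,q=np.cos(p[2]),np.sin(p[2]);d=st['tool_pos'][:2]-p[:2];print(c*d[0]+q*d[1],-q*d[0]+c*d[1])
a=snap('scene','s2');b=snap('wrist','w5')
A=cv2.resize(a['color'][140:240,270:370,::-1],(500,500),interpolation=2);B=cv2.resize(b['color'][0:230,200:338,::-1],(300,500),interpolation=2)
cv2.imwrite('pics/s2v.png',np.hstack([A,B]))
E
```

```text
[0.55182376 0.12682165 0.18371481] [ 0.99130855 -0.2070876  -1.88708204] [[-6.000e-04  9.807e-01  1.954e-01]
 [-8.000e-04  1.954e-01 -9.807e-01]
 [-1.000e+00 -8.000e-04  6.000e-04]]
7.051423904157612e-05 0.0010481572023365528
```

View pics/s2v.png

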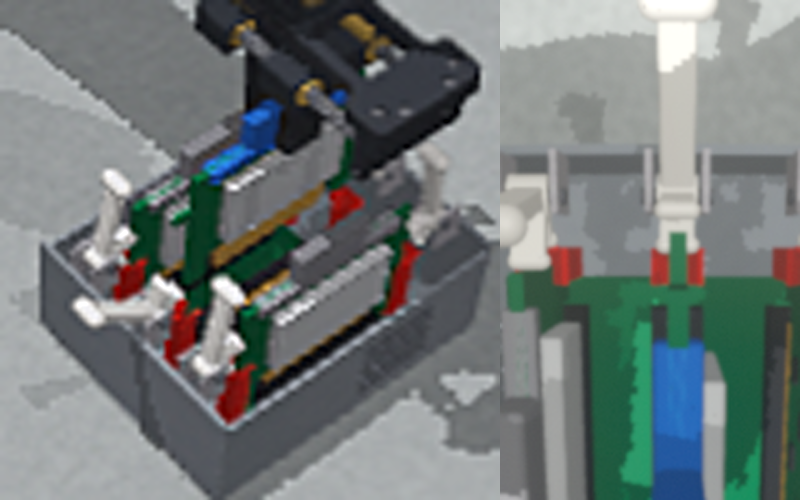

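The wrist view shows the card's lug (678) centred on the far red guide (652 to 703). I lower it in steps, watching the force.

Call:
drive_tool:
  deltas:
    - [[0,0,0],[0.5,0,0],0]
    - [[0,0,0],[0.5,0,0],0]
    - [[0,0,0],[0.4,0,0],0]
    - [[0,0,0],[0.4,0,0],0]
    - [[0,0,0],[0.4,0,0],0]
    - [[0,0,0],[0.3,0,0],0]
    - [[0,0,0],[0,0,0],0]

```text
clock: 8.72
tool_pos: [0.5512, 0.1277, 0.1583]
eef_rot: [0.448, 0.547, -0.449, 0.547]
contact_force: [0.5, 0.7, -2.6]
opening: 0.112
```

Call:
drive_tool:
  deltas:
    - [[0,0,0],[0.3,0,0],0]
    - [[0,0,0],[0.3,0,0],0]
    - [[0,0,0],[0.3,0,0],0]
    - [[0,0,0],[0.3,0,0],0]
    - [[0,0,0],[0.3,0,0],0]
    - [[0,0,0],[0.3,0,0],0]
    - [[0,0,0],[0,0,0],0]

```text
clock: 9.3
tool_pos: [0.5513, 0.1277, 0.1405]
eef_rot: [0.448, 0.547, -0.448, 0.547]
contact_force: [0.5, 0.3, -3.3]
opening: 0.112
```

Call:
drive_tool:
  deltas:
    - [[0,0,0],[0.2,0,0],0]
    - [[0,0,0],[0.2,0,0],0]
    - [[0,0,0],[0.2,0,0],0]
    - [[0,0,0],[0,0,0],0]

```text
clock: 9.63
tool_pos: [0.5514, 0.1277, 0.1347]
eef_rot: [0.448, 0.547, -0.448, 0.547]
contact_force: [-0.9, 0.3, -2.7]
opening: 0.112
```

Call:
drive_tool:
  deltas:
    - [[0,0,0],[0.1,0,0],0]
    - [[0,0,0],[0.1,0,0],0]
    - [[0,0,0],[0,0,0],0]

```text
clock: 9.88
tool_pos: [0.5516, 0.1278, 0.133]
eef_rot: [0.448, 0.547, -0.448, 0.547]
contact_force: [0.1, -0.1, -2.9]
opening: 0.109
```

Call:
drive_tool:
  deltas:
    - [[0,0,0],[0.1,0,0],0]
    - [[0,0,0],[0.1,0,0],0]
    - [[0,0,0],[0,0,0],0]

```text
clock: 10.13
tool_pos: [0.5516, 0.1278, 0.1309]
eef_rot: [0.448, 0.547, -0.448, 0.547]
contact_force: [-0.2, 0.4, -2.6]
opening: 0.115
```

Origin is at about 32 mm with no contact yet. I go on in small steps.

Call:
drive_tool:
  deltas:
    - [[0,0,0],[0.1,0,0],0]
    - [[0,0,0],[0.1,0,0],0]
    - [[0,0,0],[0,0,0],0]

```text
clock: 10.38
tool_pos: [0.5516, 0.1278, 0.1289]
eef_rot: [0.448, 0.547, -0.448, 0.547]
contact_force: [-0.6, -0.5, -2.5]
opening: 0.112
```

Call:
drive_tool:
  deltas:
    - [[0,0,0],[0.1,0,0],0]
    - [[0,0,0],[0.1,0,0],0]
    - [[0,0,0],[0,0,0],0]

```text
clock: 10.63
tool_pos: [0.5515, 0.1278, 0.1269]
eef_rot: [0.448, 0.547, -0.448, 0.547]
contact_force: [0.0, 0.8, -3.2]
opening: 0.112
```

Call:
drive_tool:
  deltas:
    - [[0,0,0],[0.1,0,0],0]
    - [[0,0,0],[0,0,0],0]

```text
clock: 10.8
tool_pos: [0.5517, 0.1278, 0.1264]
eef_rot: [0.448, 0.547, -0.448, 0.547]
contact_force: [-1.0, -0.8, 1.5]
opening: 0.111
```

Call:
drive_tool:
  deltas:
    - [[0,0,0],[0.1,0,0],0]
    - [[0,0,0],[0,0,0],0]

```text
clock: 10.97
tool_pos: [0.5518, 0.1278, 0.1261]
eef_rot: [0.448, 0.547, -0.448, 0.547]
contact_force: [-2.9, -1.2, 7.9]
opening: 0.111
```

Call:
drive_tool:
  deltas:
    - [[0,0,0],[0.1,0,0],0]
    - [[0,0,0],[0,0,0],0]

```text
clock: 11.13
tool_pos: [0.5518, 0.1278, 0.1256]
eef_rot: [0.448, 0.546, -0.448, 0.547]
contact_force: [-2.9, -1.3, 13.0]
opening: 0.11
```

The card rests at an origin height of about 27.5 mm. I unload it and open a little: neighbours are close, so 2.4 cm at most.

Call:
drive_tool:
  deltas:
    - [[0,0,0],[-0.18,0,0],0]
    - [[0,0,0],[0,0,0],0]
    - [[0,0,0],[0,0,0],0.9]
    - [[0,0,0],[0,0,0],1.2]
    - [[0,0,0],[0,0,0],1.6]
    - [[0,0,0],[0,0,0],2]
    - [[0,0,0],[0,0,0],2.2]
    - [[0,0,0],[0,0,0],2.2]

```text
clock: 11.8
tool_pos: [0.5516, 0.1279, 0.1258]
eef_rot: [0.448, 0.547, -0.448, 0.547]
contact_force: [-0.0, 0.1, 0.3]
opening: 0.248
```

Call:
drive_tool:
  deltas:
    - [[0,0,0],[-0.3,0,0],2.2]
    - [[0,0,0],[-0.7,0,0],2.2]
    - [[0,0,0],[-1,0,0],2.2]
    - [[0,0,0],[-2,0,0],2.2]
    - [[0,0,0],[-2,0,0],2.2]
    - [[0,0,0],[-2,0,0],2.2]
    - [[0,0,0],[-2,0,0],2.2]
    - [[0,0,0],[-2,0,0],0.5]
    - [[0,0,0],[-1,0,0],0]
    - [[0,0,0],[0,0,0],0]
    - [[0,0,0],[0,0,0],0]

```text
clock: 12.72
tool_pos: [0.5517, 0.1277, 0.2562]
eef_rot: [0.448, 0.547, -0.448, 0.547]
contact_force: [0.2, 0.0, -0.4]
opening: 0.004
```

```bash
python3 - <<'E'
from h import *
st=r.get_state();print(st['tool_pos'],st['contact_force'],st['q'])
a=snap('scene','s3');b=snap('wrist','w6');c=snap('side','d3')
B=cv2.resize(b['color'][0:250,170:400,::-1],(460,500),interpolation=2)
A=cv2.resize(a['color'][143:243,270:338,::-1],(340,500),interpolation=2)
cv2.imwrite('pics/s3v.png',np.hstack([B,A]))
E
```

```text
[0.55168512 0.12768692 0.25622661] [ 0.2180523   0.04211257 -0.37086953] [ 0.02610836  0.64792559 -0.56997897  1.72797637  0.43198738  0.89290759
 -0.5298023 ]
```

View pics/s3v.png

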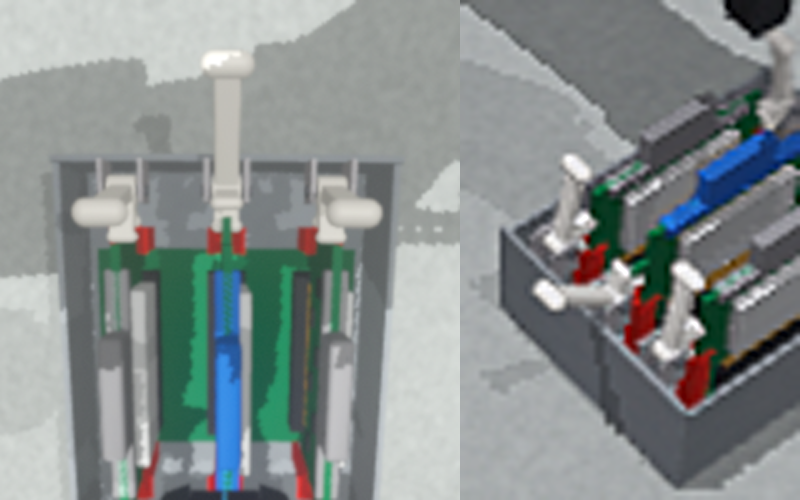

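The card stands in the free slot, released; the far lever's tip is at crop (227,64) and the near one's at (549,292). I compute the lever angles and the first push positions.

```bash
cat > lev.py <<'E'
from h import *
from scipy.optimize import minimize_scalar
C=np.array([.55180,.12660,.19723])
def W(y,z,x=0):
    c,q=np.cos(C[2]),np.sin(C[2]); return np.array([C[0]+c*x-q*y,C[1]+q*x+c*y,z])
def loc(w):
    c,q=np.cos(C[2]),np.sin(C[2]);d=w[:2]-C[:2];return np.array([c*d[0]+q*d[1],-q*d[0]+c*d[1],w[2]])
def tip(sd,t): return W(sd*(.082+.058*np.sin(t)),.082+.058*np.cos(t))
def ang(s,sd,px,off=(0,0)):
    g=minimize_scalar(lambda t:((proj(s,tip(sd,t))[0]+off-px)**2).sum(),bounds=(-.6,1.1),method='bounded');return g.x,g.fun**.5
E
python3 - <<'E'
from lev import *
print(ang(load('w6'),1,(283.5,32)),ang(load('s3'),-1,(287.8,201.4),(.44,2.07)))
print('TCP cage',loc(tool()[1]))
for sd in(1,-1):
    print(sd,tip(sd,.85)); to(W(sd*.155,.17),None); to(W(sd*.155,.125),None)
E
```

```text
(np.float64(0.8499524283170186), np.float64(0.6184958081800151)) (np.float64(0.7934261715994403), np.float64(1.1030469542137324))
TCP cage [-0.00069195  0.0009365   0.2547052 ]
1 [0.52719325 0.24973977 0.12027902]
turn [0. 0. 0.] shift before-turn axes cm [  8.46   0.1  -15.41] after [  8.46   0.1  -15.41]
turn [0. 0. 0.] shift before-turn axes cm [ 12.96   0.11 -15.41] after [ 12.96   0.11 -15.41]
-1 [0.57640675 0.00346023 0.12027902]
turn [0. 0. 0.] shift before-turn axes cm [ 8.48  0.08 15.59] after [ 8.48  0.08 15.59]
turn [0. 0. 0.] shift before-turn axes cm [12.98  0.09 15.59] after [12.98  0.09 15.59]
```

Call:
drive_tool:
  deltas:
    - [[0,0,0],[0,0.1,-3.8],0]
    - [[0,0,0],[0,0,-3.9],0]
    - [[0,0,0],[0,0,-3.9],0]
    - [[0,0,0],[0,0,-3.8],0]
    - [[0,0,0],[3.3,0,0],0]
    - [[0,0,0],[3.3,0,0],0]
    - [[0,0,0],[3.3,0,0],0]
    - [[0,0,0],[3.1,0,0],0]
    - [[0,0,0],[0,0,0],0]
    - [[0,0,0],[0,0,0.5],0]
    - [[0,0,0],[0,0,0.5],0]

```text
clock: 13.78
tool_pos: [0.5247, 0.2698, 0.1268]
eef_rot: [0.448, 0.547, -0.447, 0.547]
contact_force: [0.2, 0.3, -0.0]
opening: 0.004
```

Call:
drive_tool:
  deltas:
    - [[0,0,0],[0,0,0.3],0]
    - [[0,0,0],[0,0,0.2],0]
    - [[0,0,0],[0,0,0],0]

```text
clock: 14.03
tool_pos: [0.5264, 0.2648, 0.1276]
eef_rot: [0.45, 0.547, -0.447, 0.547]
contact_force: [-0.6, 0.6, 0.5]
opening: 0.006
```

Call:
drive_tool:
  deltas:
    - [[0,0,0],[0,0,0.2],0]
    - [[0,0,0],[0,0,0.2],0]

```text
clock: 14.2
tool_pos: [0.5266, 0.2637, 0.1275]
eef_rot: [0.45, 0.548, -0.446, 0.547]
contact_force: [-0.6, 7.7, 4.4]
opening: 0.002
```

Contact is where the geometry puts it (finger half-width 9 mm, lever at 0.85 rad). I follow the arc.

Call:
drive_tool:
  deltas:
    - [[0,0,0],[-0.12,0,0.18],0]
    - [[0,0,0],[-0.12,0,0.18],0]

```text
clock: 14.37
tool_pos: [0.527, 0.2614, 0.13]
eef_rot: [0.45, 0.549, -0.445, 0.546]
contact_force: [-0.8, 7.3, 5.4]
opening: 0.007
```

Call:
drive_tool:
  deltas:
    - [[0,0,0],[-0.18,0,0.2],0]
    - [[0,0,0],[-0.18,0,0.2],0]

```text
clock: 14.53
tool_pos: [0.5277, 0.2577, 0.1338]
eef_rot: [0.45, 0.549, -0.445, 0.546]
contact_force: [-1.2, 6.9, 5.8]
opening: 0.006
```

Call:
drive_tool:
  deltas:
    - [[0,0,0],[-0.26,0,0.24],0]
    - [[0,0,0],[-0.25,0,0.26],0]

```text
clock: 14.7
tool_pos: [0.5288, 0.2517, 0.1387]
eef_rot: [0.45, 0.548, -0.445, 0.547]
contact_force: [-0.2, 4.5, 2.4]
opening: 0.006
```

```bash
python3 - <<'E'
from lev import *
st=r.get_state();print(loc(np.array(st['tool_pos'])),st['contact_force'],tool()[0].as_matrix().round(3))
E
```

```text
[0.001978   0.12717353 0.13866355] [-0.23453679  4.51530081  2.39373084] [[ 0.002  0.98   0.199]
 [ 0.006  0.199 -0.98 ]
 [-1.     0.004 -0.005]]
```

Left lever is at about 0.57 rad. I cross over to the right lever.

Call:
drive_tool:
  deltas:
    - [[0,0,0],[0,0,-0.8],0]
    - [[0,0,0],[-3.3,0,0],0]
    - [[0,0,0],[0,-0.15,4],0]
    - [[0,0,0],[0,0,4],0]
    - [[0,0,0],[0,0,4],0]
    - [[0,0,0],[0,0,4],0]
    - [[0,0,0],[0,0,4],0]
    - [[0,0,0],[0,0,4],0]
    - [[0,0,0],[0,0,4.1],0]
    - [[0,0,0],[2.4,0,1],0]
    - [[0,0,0],[2.5,0,0],0]
    - [[0,0,0],[0,0,0],0]

```text
clock: 15.7
tool_pos: [0.5796, -0.0326, 0.117]
eef_rot: [0.446, 0.548, -0.452, 0.545]
contact_force: [-0.6, 0.5, -0.3]
opening: 0.007
```

```bash
python3 - <<'E'
from lev import *
st=r.get_state();print(loc(np.array(st['tool_pos'])),st['contact_force'])
E
```

```text
[-0.00395933 -0.16153519  0.11695294] [-0.59834656  0.45999585 -0.26233846]
```

Call:
drive_tool:
  deltas:
    - [[0,0,0],[-0.4,0.35,-0.7],0]
    - [[0,0,0],[0,0,-0.7],0]
    - [[0,0,0],[0,0,-0.5],0]
    - [[0,0,0],[0,0,0],0]

```text
clock: 16.03
tool_pos: [0.584, -0.0097, 0.1273]
eef_rot: [0.448, 0.546, -0.447, 0.549]
contact_force: [1.3, -3.4, 2.9]
opening: 0.003
```

Call:
drive_tool:
  deltas:
    - [[0,0,0],[0,0,-0.2],0]
    - [[0,0,0],[0,0,-0.2],0]

```text
clock: 16.2
tool_pos: [0.5838, -0.0091, 0.1271]
eef_rot: [0.448, 0.544, -0.449, 0.549]
contact_force: [3.8, -11.1, 7.5]
opening: 0.006
```

Call:
drive_tool:
  deltas:
    - [[0,0,0],[-0.1,0,-0.15],0]
    - [[0,0,0],[-0.15,0,-0.15],0]

```text
clock: 16.37
tool_pos: [0.5834, -0.0072, 0.1296]
eef_rot: [0.448, 0.544, -0.449, 0.549]
contact_force: [2.9, -10.4, 7.3]
opening: 0.005
```

```bash
python3 - <<'E'
from lev import *
st=r.get_state();print(loc(np.array(st['tool_pos'])),st['contact_force'])
E
```

```text
[ 0.00473425 -0.13734152  0.12963388] [  2.88368638 -10.39419545   7.33689175]
```

Call:
drive_tool:
  deltas:
    - [[0,0,0],[-0.2,0,0],0]
    - [[0,0,0],[-0.2,0,-0.1],0]

```text
clock: 16.53
tool_pos: [0.5827, -0.004, 0.1335]
eef_rot: [0.449, 0.545, -0.448, 0.549]
contact_force: [2.5, -4.4, 3.5]
opening: 0.004
```

Call:
drive_tool:
  deltas:
    - [[0,0,0],[-0.2,0,-0.2],0]
    - [[0,0,0],[-0.2,0,-0.22],0]

```text
clock: 16.7
tool_pos: [0.5818, 0.0006, 0.1375]
eef_rot: [0.449, 0.545, -0.448, 0.549]
contact_force: [1.1, -5.0, 4.3]
opening: 0.005
```

```bash
python3 - <<'E'
from lev import *
st=r.get_state();print(loc(np.array(st['tool_pos'])),st['contact_force'])
E
```

```text
[ 0.0047725  -0.12939801  0.13748645] [ 1.06814452 -5.03494309  4.34592323]
```

Call:
drive_tool:
  deltas:
    - [[0,0,0],[-0.19,0,-0.25],0]
    - [[0,0,0],[-0.18,0,-0.26],0]
    - [[0,0,0],[-0.16,0,-0.28],0]

```text
clock: 16.95
tool_pos: [0.5797, 0.0094, 0.1425]
eef_rot: [0.449, 0.546, -0.448, 0.548]
contact_force: [1.4, -2.4, 2.6]
opening: 0.005
```

```bash
python3 - <<'E'
from lev import *
st=r.get_state();print(loc(np.array(st['tool_pos'])),st['contact_force'])
E
```

```text
[ 0.00436842 -0.12036493  0.14245608] [ 1.43908146 -2.35529073  2.64950255]
```

Call:
drive_tool:
  deltas:
    - [[0,0,0],[0,0,0.8],0]
    - [[0,0,0],[-3,0,0],0]
    - [[0,0,0],[0,-0.4,-4],0]
    - [[0,0,0],[0,0,-4],0]
    - [[0,0,0],[0,0,-4],0]
    - [[0,0,0],[0,0,-4],0]
    - [[0,0,0],[0,0,-4],0]
    - [[0,0,0],[0,0,-4],0]
    - [[0,0,0],[0,0,-4],0]
    - [[0,0,0],[3.2,0,0],0]
    - [[0,0,0],[0,0,0],0]
    - [[0,0,0],[0,0,0],0]

```text
clock: 17.95
tool_pos: [0.5192, 0.2749, 0.1375]
eef_rot: [0.446, 0.548, -0.449, 0.547]
contact_force: [0.3, 0.0, 0.7]
opening: 0.007
```

```bash
python3 - <<'E'
from lev import *
st=r.get_state();print(loc(np.array(st['tool_pos'])),st['contact_force'],tool()[0].as_matrix().round(3))
E
```

```text
[-0.00287555  0.15176417  0.13750459] [0.26454299 0.00764376 0.67747811] [[-0.004  0.98   0.198]
 [-0.002  0.198 -0.98 ]
 [-1.    -0.004  0.002]]
```

Call:
drive_tool:
  deltas:
    - [[0,0,0],[0.2,0.25,0.8],0]
    - [[0,0,0],[0,0,0.8],0]
    - [[0,0,0],[0,0,0.6],0]
    - [[0,0,0],[0,0,0.15],0]
    - [[0,0,0],[0,0,0.15],0]

```text
clock: 18.37
tool_pos: [0.5292, 0.2504, 0.1376]
eef_rot: [0.449, 0.546, -0.448, 0.547]
contact_force: [-0.6, 1.1, 1.3]
opening: 0.008
```

Call:
drive_tool:
  deltas:
    - [[0,0,0],[-0.14,0,0.2],0]
    - [[0,0,0],[-0.14,0,0.2],0]
    - [[0,0,0],[-0.12,0,0.22],0]

```text
clock: 18.62
tool_pos: [0.5296, 0.2454, 0.141]
eef_rot: [0.448, 0.547, -0.448, 0.547]
contact_force: [0.4, 1.7, -0.2]
opening: 0.005
```

```bash
python3 - <<'E'
from lev import *
st=r.get_state();print(loc(np.array(st['tool_pos'])),st['contact_force'])
E
```

```text
[0.00151052 0.12082119 0.14104508] [ 0.42438829  1.66363015 -0.1917397 ]
```

Call:
drive_tool:
  deltas:
    - [[0,0,0],[-0.11,0,0.26],0]
    - [[0,0,0],[-0.1,0,0.26],0]
    - [[0,0,0],[-0.09,0,0.26],0]

```text
clock: 18.87
tool_pos: [0.5312, 0.2377, 0.1441]
eef_rot: [0.448, 0.547, -0.448, 0.547]
contact_force: [-0.5, 1.7, 1.5]
opening: 0.005
```

Call:
drive_tool:
  deltas:
    - [[0,0,0],[-0.08,0,0.26],0]
    - [[0,0,0],[-0.06,0,0.26],0]

```text
clock: 19.03
tool_pos: [0.5323, 0.2324, 0.1455]
eef_rot: [0.448, 0.547, -0.448, 0.547]
contact_force: [-0.2, 2.1, 1.4]
opening: 0.008
```

```bash
python3 - <<'E'
from lev import *
st=r.get_state();print(loc(np.array(st['tool_pos'])),st['contact_force'])
E
```

```text
[0.0015773  0.10762458 0.14549628] [-0.18396694  2.14501436  1.43374426]
```

Call:
drive_tool:
  deltas:
    - [[0,0,0],[0,0,-0.7],0]
    - [[0,0,0],[-3,0,0],0]
    - [[0,0,0],[0,0,4],0]
    - [[0,0,0],[0,0,4],0]
    - [[0,0,0],[0,0,4],0]
    - [[0,0,0],[0,0,4],0]
    - [[0,0,0],[0,0,4],0]
    - [[0,0,0],[0,0,4],0]
    - [[0,0,0],[0,0,2],0]
    - [[0,0,0],[3.5,0,0],0]
    - [[0,0,0],[0,0,0],0]
    - [[0,0,0],[0,0,0],0]

```text
clock: 20.03
tool_pos: [0.5801, -0.0157, 0.1389]
eef_rot: [0.447, 0.548, -0.449, 0.546]
contact_force: [0.2, 0.3, 0.1]
opening: 0.002
```

```bash
python3 - <<'E'
from lev import *
st=r.get_state();print(loc(np.array(st['tool_pos'])),st['contact_force'])
E
```

```text
[-8.39697338e-05 -1.45085320e-01  1.38945485e-01] [0.18761248 0.33031257 0.14702   ]
```

Call:
drive_tool:
  deltas:
    - [[0,0,0],[0,0,-0.8],0]
    - [[0,0,0],[0,0,-0.8],0]
    - [[0,0,0],[0,0,-0.6],0]
    - [[0,0,0],[0,0,-0.15],0]
    - [[0,0,0],[-0.05,0,-0.15],0]
    - [[0,0,0],[-0.1,0,-0.2],0]

```text
clock: 20.53
tool_pos: [0.5768, 0.0108, 0.1421]
eef_rot: [0.448, 0.547, -0.448, 0.547]
contact_force: [0.3, -1.9, -0.5]
opening: 0.002
```

Call:
drive_tool:
  deltas:
    - [[0,0,0],[-0.11,0,-0.25],0]
    - [[0,0,0],[-0.1,0,-0.26],0]
    - [[0,0,0],[-0.08,0,-0.26],0]

```text
clock: 20.78
tool_pos: [0.5754, 0.0179, 0.1448]
eef_rot: [0.448, 0.546, -0.448, 0.547]
contact_force: [0.3, -2.0, 0.6]
opening: 0.006
```

Call:
drive_tool:
  deltas:
    - [[0,0,0],[-0.07,0,-0.26],0]
    - [[0,0,0],[-0.06,0,-0.26],0]
    - [[0,0,0],[-0.04,0,-0.26],0]

```text
clock: 21.03
tool_pos: [0.574, 0.0248, 0.1466]
eef_rot: [0.448, 0.546, -0.449, 0.547]
contact_force: [2.3, -5.7, 1.9]
opening: 0.008
```

```bash
python3 - <<'E'
from lev import *
st=r.get_state();print(loc(np.array(st['tool_pos'])),st['contact_force'])
E
```

```text
[ 0.00181393 -0.10418591  0.14660698] [ 2.28484328 -5.67217712  1.90779827]
```

Call:
drive_tool:
  deltas:
    - [[0,0,0],[-0.03,0,-0.25],0]
    - [[0,0,0],[0,0,-0.25],0]

```text
clock: 21.2
tool_pos: [0.5732, 0.0289, 0.1471]
eef_rot: [0.448, 0.546, -0.449, 0.548]
contact_force: [1.2, -6.6, 4.4]
opening: 0.005
```

```bash
python3 - <<'E'
from lev import *
st=r.get_state();print(loc(np.array(st['tool_pos'])),st['contact_force'])
E
```

```text
[ 0.00184158 -0.09996284  0.14706357] [ 1.22097942 -6.631573    4.3909157 ]
```

Call:
drive_tool:
  deltas:
    - [[0,0,0],[0,0,0.7],0]
    - [[0,0,0],[-2.8,0,0],0]
    - [[0,0,0],[0,-0.1,-4],0]
    - [[0,0,0],[0,0,-4],0]
    - [[0,0,0],[0,0,-4],0]
    - [[0,0,0],[0,0,-4],0]
    - [[0,0,0],[0,0,-4],0]
    - [[0,0,0],[0,0,-3.6],0]
    - [[0,0,0],[0,0,0],0]
    - [[0,0,0],[3.1,0,0],0]
    - [[0,0,0],[0,0,0],0]
    - [[0,0,0],[0,0,0],0]

```text
clock: 22.2
tool_pos: [0.5252, 0.2543, 0.1423]
eef_rot: [0.447, 0.548, -0.45, 0.546]
contact_force: [0.2, -0.5, 1.2]
opening: 0.005
```

```bash
python3 - <<'E'
from lev import *
st=r.get_state();print(loc(np.array(st['tool_pos'])),st['contact_force'])
E
```

```text
[-0.00110114  0.13039661  0.14233615] [ 0.22166894 -0.46186172  1.16090335]
```

Call:
drive_tool:
  deltas:
    - [[0,0,0],[0,0,0.8],0]
    - [[0,0,0],[0,0,0.8],0]
    - [[0,0,0],[0,0,0.5],0]
    - [[0,0,0],[-0.03,0,0.2],0]
    - [[0,0,0],[-0.04,0,0.2],0]

```text
clock: 22.62
tool_pos: [0.532, 0.2307, 0.145]
eef_rot: [0.449, 0.547, -0.448, 0.547]
contact_force: [0.2, 2.8, -1.2]
opening: 0.009
```

Call:
drive_tool:
  deltas:
    - [[0,0,0],[-0.04,0,0.25],0]
    - [[0,0,0],[-0.03,0,0.25],0]

```text
clock: 22.78
tool_pos: [0.5324, 0.2279, 0.1456]
eef_rot: [0.449, 0.548, -0.447, 0.547]
contact_force: [-1.5, 5.4, 0.5]
opening: 0.007
```

Call:
drive_tool:
  deltas:
    - [[0,0,0],[-0.02,0,0.25],0]
    - [[0,0,0],[0,0,0.25],0]

```text
clock: 22.95
tool_pos: [0.5333, 0.2238, 0.146]
eef_rot: [0.449, 0.548, -0.446, 0.547]
contact_force: [-1.1, 6.3, 2.1]
opening: 0.006
```

```bash
python3 - <<'E'
from lev import *
st=r.get_state();print(loc(np.array(st['tool_pos'])),st['contact_force'])
E
```

```text
[0.00088208 0.09898007 0.1460008 ] [-1.13853955  6.31862682  2.11014386]
```

Call:
drive_tool:
  deltas:
    - [[0,0,0],[0,0,0.25],0]
    - [[0,0,0],[0,0,0.2],0]

```text
clock: 23.12
tool_pos: [0.5341, 0.2197, 0.1462]
eef_rot: [0.449, 0.548, -0.446, 0.547]
contact_force: [-1.1, 6.3, 2.0]
opening: 0.001
```

Call:
drive_tool:
  deltas:
    - [[0,0,0],[0,0,0.2],0]
    - [[0,0,0],[0,0,0.2],0]

```text
clock: 23.28
tool_pos: [0.5348, 0.2161, 0.1462]
eef_rot: [0.449, 0.548, -0.446, 0.547]
contact_force: [-1.8, 7.8, 2.2]
opening: 0.003
```

```bash
python3 - <<'E'
from lev import *
st=r.get_state();print(loc(np.array(st['tool_pos'])),st['contact_force'])
E
```

```text
[0.00089554 0.09111378 0.14622232] [-1.77170642  7.75506934  2.15057536]
```

Call:
drive_tool:
  deltas:
    - [[0,0,0],[0,0,-0.8],0]
    - [[0,0,0],[-2.8,0,0],0]
    - [[0,0,0],[0,0,4],0]
    - [[0,0,0],[0,0,4],0]
    - [[0,0,0],[0,0,4],0]
    - [[0,0,0],[0,0,4],0]
    - [[0,0,0],[0,0,4],0]
    - [[0,0,0],[0,0,2],0]
    - [[0,0,0],[0,0,0],0]
    - [[0,0,0],[3,0,0],0]
    - [[0,0,0],[0,0,0],0]
    - [[0,0,0],[0,0,0],0]

```text
clock: 24.28
tool_pos: [0.5754, 0.0052, 0.1424]
eef_rot: [0.447, 0.548, -0.449, 0.546]
contact_force: [-0.2, -0.3, 1.0]
opening: 0.005
```

```bash
python3 - <<'E'
from lev import *
st=r.get_state();print(loc(np.array(st['tool_pos'])),st['contact_force'])
E
```

```text
[-0.00065276 -0.12367635  0.14237341] [-0.23319669 -0.29017764  1.03932095]
```

Call:
drive_tool:
  deltas:
    - [[0,0,0],[-0.2,0,-0.8],0]
    - [[0,0,0],[0,0,-0.8],0]
    - [[0,0,0],[0,0,-0.5],0]
    - [[0,0,0],[0,0,-0.2],0]
    - [[0,0,0],[0,0,-0.2],0]

```text
clock: 24.7
tool_pos: [0.5724, 0.0294, 0.146]
eef_rot: [0.448, 0.546, -0.448, 0.548]
contact_force: [0.2, -2.4, 2.3]
opening: 0.007
```

Call:
drive_tool:
  deltas:
    - [[0,0,0],[0,0,-0.2],0]
    - [[0,0,0],[0,0,-0.25],0]

```text
clock: 24.87
tool_pos: [0.5715, 0.0317, 0.1455]
eef_rot: [0.448, 0.546, -0.449, 0.547]
contact_force: [0.4, -5.9, 5.2]
opening: 0.006
```

Call:
drive_tool:
  deltas:
    - [[0,0,0],[0,0,-0.2],0]
    - [[0,0,0],[0,0,-0.2],0]

```text
clock: 25.03
tool_pos: [0.5707, 0.035, 0.1455]
eef_rot: [0.448, 0.545, -0.45, 0.547]
contact_force: [1.0, -6.4, 5.7]
opening: 0.004
```

Call:
drive_tool:
  deltas:
    - [[0,0,0],[0,0,-0.2],0]
    - [[0,0,0],[0,0,-0.2],0]

```text
clock: 25.2
tool_pos: [0.5699, 0.0387, 0.1456]
eef_rot: [0.448, 0.545, -0.45, 0.547]
contact_force: [0.5, -7.9, 4.5]
opening: 0.01
```

```bash
python3 - <<'E'
from lev import *
st=r.get_state();print(loc(np.array(st['tool_pos'])),st['contact_force'])
E
```

```text
[ 0.00055504 -0.08970027  0.14555706] [ 0.49955549 -7.91929316  4.45298433]
```

Call:
drive_tool:
  deltas:
    - [[0,0,0],[0,0,-0.2],0]
    - [[0,0,0],[0.03,0,-0.2],0]

```text
clock: 25.37
tool_pos: [0.5691, 0.0425, 0.1452]
eef_rot: [0.448, 0.545, -0.45, 0.547]
contact_force: [1.0, -6.7, 5.6]
opening: 0.005
```

Call:
drive_tool:
  deltas:
    - [[0,0,0],[0.03,0,-0.15],0]
    - [[0,0,0],[0.03,0,-0.15],0]

```text
clock: 25.53
tool_pos: [0.5684, 0.0455, 0.1446]
eef_rot: [0.448, 0.545, -0.45, 0.547]
contact_force: [0.1, -7.0, 4.7]
opening: 0.005
```

```bash
python3 - <<'E'
from lev import *
st=r.get_state();print(loc(np.array(st['tool_pos'])),st['contact_force'])
E
```

```text
[ 0.00042455 -0.08277128  0.14461834] [ 0.14154431 -6.99771936  4.66178905]
```

Call:
drive_tool:
  deltas:
    - [[0,0,0],[0,0,0.8],0]
    - [[0,0,0],[-3,0,0],0]
    - [[0,0,0],[0,0,-4],0]
    - [[0,0,0],[0,0,-4],0]
    - [[0,0,0],[0,0,-4],0]
    - [[0,0,0],[0,0,-4],0]
    - [[0,0,0],[0,0,-4.1],0]
    - [[0,0,0],[0,0,0],0]
    - [[0,0,0],[0,0,0],0]
    - [[0,0,0],[3.1,0,0],0]
    - [[0,0,0],[0,0,0],0]
    - [[0,0,0],[0,0,0],0]

```text
clock: 26.53
tool_pos: [0.5295, 0.2349, 0.142]
eef_rot: [0.447, 0.547, -0.45, 0.546]
contact_force: [0.3, -0.2, 0.3]
opening: 0.001
```

```bash
python3 - <<'E'
from lev import *
st=r.get_state();print(loc(np.array(st['tool_pos'])),st['contact_force'])
E
```

```text
[-0.00063852  0.11061332  0.14203062] [ 0.31104441 -0.16902771  0.27491408]
```

Call:
drive_tool:
  deltas:
    - [[0,0,0],[-0.15,0,0.7],0]
    - [[0,0,0],[0,0,0.7],0]
    - [[0,0,0],[0,0,0.4],0]
    - [[0,0,0],[0,0,0.2],0]
    - [[0,0,0],[0,0,0.2],0]

```text
clock: 26.95
tool_pos: [0.535, 0.2167, 0.1457]
eef_rot: [0.449, 0.547, -0.447, 0.547]
contact_force: [-1.3, 3.6, 0.6]
opening: 0.006
```

Call:
drive_tool:
  deltas:
    - [[0,0,0],[0,0,0.2],0]
    - [[0,0,0],[0.02,0,0.2],0]

```text
clock: 27.12
tool_pos: [0.5355, 0.2144, 0.1454]
eef_rot: [0.449, 0.548, -0.446, 0.547]
contact_force: [-0.7, 5.5, 2.8]
opening: 0.008
```

Call:
drive_tool:
  deltas:
    - [[0,0,0],[0.02,0,0.2],0]
    - [[0,0,0],[0.03,0,0.15],0]

```text
clock: 27.28
tool_pos: [0.536, 0.2112, 0.145]
eef_rot: [0.449, 0.548, -0.446, 0.547]
contact_force: [-1.4, 5.3, 3.5]
opening: 0.008
```

```bash
python3 - <<'E'
from lev import *
st=r.get_state();print(loc(np.array(st['tool_pos'])),st['contact_force'])
E
```

```text
[0.00110481 0.08606412 0.144954  ] [-1.4057487   5.32343301  3.47621343]
```

Call:
drive_tool:
  deltas:
    - [[0,0,0],[0.03,0,0.18],0]
    - [[0,0,0],[0.04,0,0.18],0]

```text
clock: 27.45
tool_pos: [0.5366, 0.2088, 0.1446]
eef_rot: [0.449, 0.548, -0.446, 0.547]
contact_force: [-2.9, 8.4, 7.4]
opening: -0.001
```

Call:
drive_tool:
  deltas:
    - [[0,0,0],[0.04,0,0.18],0]
    - [[0,0,0],[0.04,0,0.15],0]

```text
clock: 27.62
tool_pos: [0.5368, 0.2076, 0.1443]
eef_rot: [0.45, 0.549, -0.444, 0.546]
contact_force: [-4.7, 10.3, 9.4]
opening: 0.003
```

Call:
drive_tool:
  deltas:
    - [[0,0,0],[0.04,0,0.15],0]
    - [[0,0,0],[0.04,0,0.1],0]

```text
clock: 27.78
tool_pos: [0.537, 0.2068, 0.1441]
eef_rot: [0.45, 0.55, -0.443, 0.546]
contact_force: [-5.8, 12.1, 12.7]
opening: 0.003
```

```bash
python3 - <<'E'
from lev import *
st=r.get_state();print(loc(np.array(st['tool_pos'])),st['contact_force'])
E
```

```text
[0.00122159 0.08155946 0.14406349] [-5.81682334 12.07193981 12.66280382]
```

Force climbed to 18 N in all on the left lever. I back off at once.

Call:
drive_tool:
  deltas:
    - [[0,0,0],[-0.1,0,-0.3],0]
    - [[0,0,0],[-0.1,0,-0.3],0]
    - [[0,0,0],[0,0,-0.2],0]
    - [[0,0,0],[0,0,0],0]
    - [[0,0,0],[0,0,0],0]

```text
clock: 28.2
tool_pos: [0.536, 0.2086, 0.1441]
eef_rot: [0.448, 0.548, -0.447, 0.547]
contact_force: [-1.9, 5.2, 3.9]
opening: 0.002
```

```bash
python3 - <<'E'
from lev import *
st=r.get_state();print(loc(np.array(st['tool_pos'])),st['contact_force'])
b=snap('wrist','w7');a=snap('scene','s7');c=snap('side','d7')
B=cv2.resize(c['color'][215:325,190:300,::-1],(500,500),interpolation=2)
A=cv2.resize(a['color'][140:240,270:330,::-1],(300,500),interpolation=2)
cv2.imwrite('pics/s7v.png',np.hstack([B,A]))
E
```

```text
[0.00056753 0.08354287 0.14414099] [-1.92094494  5.23100451  3.93433439]
```

Call:
drive_tool:
  deltas:
    - [[0,0,0],[-0.5,0,-0.8],0]
    - [[0,0,0],[-2.6,0,0],0]
    - [[0,0,0],[0,0,4],0]
    - [[0,0,0],[0,0,4],0]
    - [[0,0,0],[0,0,4],0]
    - [[0,0,0],[0,0,4],0]
    - [[0,0,0],[0,0,3.6],0]
    - [[0,0,0],[0,0,0],0]
    - [[0,0,0],[0,0,0],0]
    - [[0,0,0],[2.9,0,0],0]
    - [[0,0,0],[0,0,0],0]
    - [[0,0,0],[0,0,0],0]

```text
clock: 29.35
tool_pos: [0.5716, 0.0236, 0.145]
eef_rot: [0.446, 0.548, -0.449, 0.547]
contact_force: [0.8, 0.2, 0.6]
opening: 0.004
```

```bash
python3 - <<'E'
from lev import *
st=r.get_state();print(loc(np.array(st['tool_pos'])),st['contact_force'])
E
```

```text
[-0.00073078 -0.10491311  0.1449752 ] [0.79421522 0.23773913 0.59484191]
```

Call:
drive_tool:
  deltas:
    - [[0,0,0],[0,0,-0.7],0]
    - [[0,0,0],[0,0,-0.7],0]
    - [[0,0,0],[0,0,-0.4],0]
    - [[0,0,0],[0,0,-0.2],0]
    - [[0,0,0],[0,0,-0.2],0]
    - [[0,0,0],[0,0,0],0]

```text
clock: 29.85
tool_pos: [0.5692, 0.0444, 0.1463]
eef_rot: [0.448, 0.547, -0.448, 0.547]
contact_force: [-0.7, -1.4, 0.5]
opening: 0.003
```

Call:
drive_tool:
  deltas:
    - [[0,0,0],[0,0,-0.15],0]
    - [[0,0,0],[0,0,-0.15],0]
    - [[0,0,0],[0,0,0],0]

```text
clock: 30.1
tool_pos: [0.5686, 0.0461, 0.1459]
eef_rot: [0.448, 0.546, -0.449, 0.547]
contact_force: [1.3, -4.4, 1.2]
opening: 0.002
```

```bash
python3 - <<'E'
from lev import *
st=r.get_state();print(loc(np.array(st['tool_pos'])),st['contact_force'])
E
```

```text
[ 0.00073905 -0.08219999  0.14590824] [ 1.34898146 -4.36860471  1.23157334]
```

Call:
drive_tool:
  deltas:
    - [[0,0,0],[0.02,0,-0.15],0]
    - [[0,0,0],[0.02,0,-0.15],0]
    - [[0,0,0],[0,0,0],0]

```text
clock: 30.35
tool_pos: [0.5683, 0.0478, 0.1456]
eef_rot: [0.448, 0.545, -0.45, 0.548]
contact_force: [2.3, -6.7, 3.9]
opening: 0.004
```

Call:
drive_tool:
  deltas:
    - [[0,0,0],[0.03,0,-0.15],0]
    - [[0,0,0],[0.03,0,-0.15],0]
    - [[0,0,0],[0,0,0],0]

```text
clock: 30.6
tool_pos: [0.568, 0.0492, 0.1453]
eef_rot: [0.448, 0.545, -0.45, 0.548]
contact_force: [2.6, -9.2, 6.0]
opening: 0.006
```

```bash
python3 - <<'E'
from lev import *
st=r.get_state();print(loc(np.array(st['tool_pos'])),st['contact_force'])
E
```

```text
[ 0.00074986 -0.07912657  0.14526271] [ 2.62993496 -9.17521391  6.04565527]
```

Call:
drive_tool:
  deltas:
    - [[0,0,0],[-0.08,0,-0.1],0]
    - [[0,0,0],[0,0,-0.1],0]
    - [[0,0,0],[0,0,0],0]

```text
clock: 30.85
tool_pos: [0.5678, 0.0496, 0.1454]
eef_rot: [0.447, 0.544, -0.451, 0.548]
contact_force: [3.8, -12.2, 1.9]
opening: 0.006
```

Call:
drive_tool:
  deltas:
    - [[0,0,0],[0,0,-0.1],0]
    - [[0,0,0],[0,0,-0.1],0]
    - [[0,0,0],[0,0,0],0]

```text
clock: 31.1
tool_pos: [0.5677, 0.0503, 0.1454]
eef_rot: [0.447, 0.543, -0.452, 0.548]
contact_force: [4.8, -13.4, 0.6]
opening: 0.007
```

```bash
python3 - <<'E'
from lev import *
st=r.get_state();print(loc(np.array(st['tool_pos'])),st['contact_force'])
E
```

```text
[ 0.00062111 -0.07796864  0.14535224] [  4.81340777 -13.39581631   0.64944476]
```

The right lever resists 14 N and hardly moves, which looks like its stop. I go back to the left one to check it with a cleaner horizontal push.

Call:
drive_tool:
  deltas:
    - [[0,0,0],[0,0,0.8],0]
    - [[0,0,0],[-0.5,0,0.6],0]
    - [[0,0,0],[-2.5,0,0],0]
    - [[0,0,0],[0,0,-4],0]
    - [[0,0,0],[0,0,-4],0]
    - [[0,0,0],[0,0,-4],0]
    - [[0,0,0],[0,0,-4],0]
    - [[0,0,0],[0,0,-4],0]
    - [[0,0,0],[0,0,-0.4],0]
    - [[0,0,0],[0,0,0],0]
    - [[0,0,0],[0,0,0],0]
    - [[0,0,0],[0,0,0],0]

```text
clock: 32.1
tool_pos: [0.5291, 0.2418, 0.1753]
eef_rot: [0.448, 0.546, -0.449, 0.547]
contact_force: [0.4, -0.1, 0.1]
opening: 0.004
```

```bash
python3 - <<'E'
from lev import *
st=r.get_state();print(loc(np.array(st['tool_pos'])),st['contact_force'])
b=snap('wrist','w8');a=snap('scene','s8');c=snap('side','d8')
B=cv2.resize(c['color'][215:325,195:295,::-1],(400,440),interpolation=2)
A=cv2.resize(a['color'][140:228,268:348,::-1],(400,440),interpolation=2)
cv2.imwrite('pics/s8v.png',np.hstack([B,A]))
E
```

```text
[0.00033303 0.11739684 0.17534744] [ 0.39396315 -0.11953742  0.05522099]
```

View pics/s8v.png

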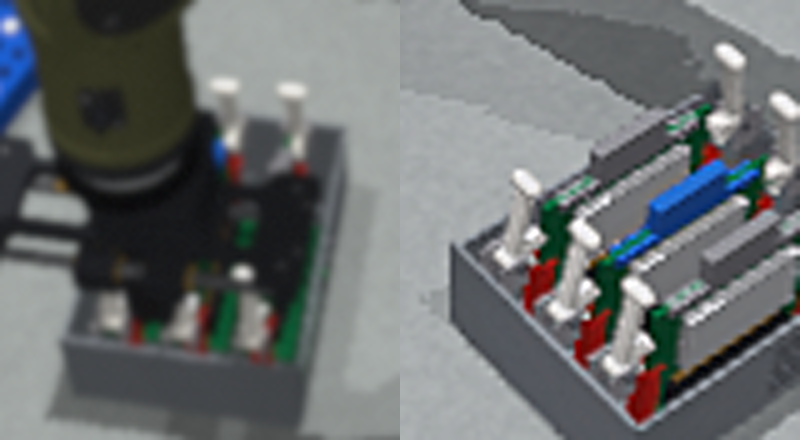

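The card sits level with its seated neighbours, and the near middle lever lines up with theirs (tips at (523,180), (583,233), (638,290)). Last, the stop check on the left lever.

Call:
drive_tool:
  deltas:
    - [[0,0,0],[2.9,0,0],0]
    - [[0,0,0],[0,0,1],0]
    - [[0,0,0],[0,0,1],0]
    - [[0,0,0],[0,0,0.8],0]
    - [[0,0,0],[0,0,0.4],0]
    - [[0,0,0],[0,0,0.2],0]
    - [[0,0,0],[0,0,0],0]
    - [[0,0,0],[0,0,0],0]

```text
clock: 32.92
tool_pos: [0.5358, 0.2105, 0.1472]
eef_rot: [0.448, 0.547, -0.448, 0.547]
contact_force: [-0.0, 0.8, 0.0]
opening: -0.0
```

Call:
drive_tool:
  deltas:
    - [[0,0,0],[0,0,0.15],0]
    - [[0,0,0],[0,0,0.15],0]
    - [[0,0,0],[0,0,0],0]

```text
clock: 33.17
tool_pos: [0.536, 0.2094, 0.1471]
eef_rot: [0.449, 0.548, -0.447, 0.547]
contact_force: [-1.2, 3.9, 0.9]
opening: 0.006
```

```bash
python3 - <<'E'
from lev import *
st=r.get_state();print(loc(np.array(st['tool_pos'])),st['contact_force'])
E
```

```text
[0.00074591 0.08426933 0.14705203] [-1.16576476  3.90199379  0.86708708]
```

Call:
drive_tool:
  deltas:
    - [[0,0,0],[0,0,0.15],0]
    - [[0,0,0],[0,0,0.15],0]
    - [[0,0,0],[0,0,0],0]

```text
clock: 33.42
tool_pos: [0.5362, 0.2083, 0.147]
eef_rot: [0.449, 0.549, -0.446, 0.546]
contact_force: [-2.5, 8.1, -0.4]
opening: 0.006
```

Call:
drive_tool:
  deltas:
    - [[0,0,0],[0,0,0.15],0]
    - [[0,0,0],[0,0,0.15],0]
    - [[0,0,0],[0,0,0],0]

```text
clock: 33.67
tool_pos: [0.5364, 0.2073, 0.147]
eef_rot: [0.45, 0.55, -0.445, 0.546]
contact_force: [-2.5, 10.1, -2.5]
opening: 0.005
```

```bash
python3 - <<'E'
from lev import *
st=r.get_state();print(loc(np.array(st['tool_pos'])),st['contact_force'],st['moment'])
E
```

```text
[0.00069581 0.08210729 0.14699432] [-2.5270079  10.1230457  -2.50911372] [ 2.31439261  0.48962815 -0.02516171]
```

Call:
drive_tool:
  deltas:
    - [[0,0,0],[0,0,0.12],0]
    - [[0,0,0],[0,0,0.12],0]
    - [[0,0,0],[0,0,0],0]

```text
clock: 33.92
tool_pos: [0.5365, 0.2065, 0.147]
eef_rot: [0.45, 0.551, -0.444, 0.546]
contact_force: [-2.3, 12.8, -4.9]
opening: 0.008
```

Call:
drive_tool:
  deltas:
    - [[0,0,0],[0,0,0.1],0]
    - [[0,0,0],[0,0,0.1],0]
    - [[0,0,0],[0,0,0],0]

```text
clock: 34.17
tool_pos: [0.5366, 0.2059, 0.147]
eef_rot: [0.45, 0.551, -0.443, 0.545]
contact_force: [-3.3, 16.0, -6.4]
opening: 0.004
```

```bash
python3 - <<'E'
from lev import *
st=r.get_state();print(loc(np.array(st['tool_pos'])),st['contact_force'],st['moment'])
E
```

```text
[0.00068278 0.08075671 0.14698156] [-3.25328957 16.00287584 -6.35688955] [ 3.32664192  0.67127358 -0.09880056]
```

Left lever: force rises steeply (over 4 N/mm) with no further travel, so it is on its stop. I back off and do the same check on the right.

Call:
drive_tool:
  deltas:
    - [[0,0,0],[0,0,-0.7],0]
    - [[0,0,0],[-0.3,0,-0.9],0]
    - [[0,0,0],[-2.6,0,0],0]
    - [[0,0,0],[0,0,4],0]
    - [[0,0,0],[0,0,4],0]
    - [[0,0,0],[0,0,4],0]
    - [[0,0,0],[0,0,4],0]
    - [[0,0,0],[0,0,4],0]
    - [[0,0,0],[0,0,0.4],0]
    - [[0,0,0],[0,0,0],0]
    - [[0,0,0],[2.8,0,0],0]
    - [[0,0,0],[0,0,0],0]

```text
clock: 35.17
tool_pos: [0.5731, 0.0131, 0.1451]
eef_rot: [0.446, 0.548, -0.449, 0.546]
contact_force: [-1.2, 0.6, -1.5]
opening: 0.005
```

Call:
drive_tool:
  deltas:
    - [[0,0,0],[0,0,-0.8],0]
    - [[0,0,0],[0,0,-0.6],0]
    - [[0,0,0],[0,0,0],0]
    - [[0,0,0],[0,0,0],0]

```text
clock: 35.5
tool_pos: [0.5728, 0.0283, 0.1487]
eef_rot: [0.448, 0.547, -0.447, 0.548]
contact_force: [0.7, 0.2, 0.3]
opening: 0.007
```

```bash
python3 - <<'E'
from lev import *
st=r.get_state();print(loc(np.array(st['tool_pos'])),st['contact_force'])
E
```

```text
[ 0.00131354 -0.10054604  0.14869519] [0.67180918 0.19384013 0.30056291]
```

Call:
drive_tool:
  deltas:
    - [[0,0,0],[0.25,0,-0.7],0]
    - [[0,0,0],[0,0,-0.6],0]
    - [[0,0,0],[0,0,-0.3],0]
    - [[0,0,0],[0,0,-0.2],0]
    - [[0,0,0],[0,0,0],0]
    - [[0,0,0],[0,0,0],0]

```text
clock: 36.0
tool_pos: [0.569, 0.044, 0.1451]
eef_rot: [0.448, 0.547, -0.448, 0.547]
contact_force: [0.5, 0.4, 0.3]
opening: 0.003
```

Call:
drive_tool:
  deltas:
    - [[0,0,0],[0,0,-0.15],0]
    - [[0,0,0],[0,0,-0.15],0]
    - [[0,0,0],[0,0,0],0]

```text
clock: 36.25
tool_pos: [0.5686, 0.0457, 0.1451]
eef_rot: [0.448, 0.546, -0.449, 0.547]
contact_force: [1.7, -3.4, 0.7]
opening: 0.006
```

Call:
drive_tool:
  deltas:
    - [[0,0,0],[0,0,-0.15],0]
    - [[0,0,0],[0,0,-0.15],0]
    - [[0,0,0],[0,0,0],0]

```text
clock: 36.5
tool_pos: [0.5682, 0.0474, 0.1449]
eef_rot: [0.448, 0.546, -0.45, 0.547]
contact_force: [0.9, -6.0, -1.1]
opening: 0.006
```

```bash
python3 - <<'E'
from lev import *
st=r.get_state();print(loc(np.array(st['tool_pos'])),st['contact_force'])
E
```

```text
[ 0.00058183 -0.08088625  0.14492979] [ 0.93807834 -6.01690822 -1.10022252]
```

Call:
drive_tool:
  deltas:
    - [[0,0,0],[0,0,-0.15],0]
    - [[0,0,0],[0,0,-0.15],0]
    - [[0,0,0],[0,0,0],0]

```text
clock: 36.75
tool_pos: [0.5679, 0.0486, 0.1448]
eef_rot: [0.447, 0.545, -0.451, 0.548]
contact_force: [3.1, -9.4, -1.2]
opening: 0.007
```

Call:
drive_tool:
  deltas:
    - [[0,0,0],[0,0,-0.15],0]
    - [[0,0,0],[0,0,-0.1],0]
    - [[0,0,0],[0,0,0],0]

```text
clock: 37.0
tool_pos: [0.5677, 0.0494, 0.1447]
eef_rot: [0.447, 0.544, -0.452, 0.548]
contact_force: [4.5, -12.5, -1.0]
opening: 0.002
```

Call:
drive_tool:
  deltas:
    - [[0,0,0],[0,0,-0.12],0]
    - [[0,0,0],[0,0,-0.1],0]
    - [[0,0,0],[0,0,0],0]

```text
clock: 37.25
tool_pos: [0.5676, 0.0502, 0.1446]
eef_rot: [0.447, 0.543, -0.452, 0.548]
contact_force: [5.9, -13.7, -1.7]
opening: 0.006
```

```bash
python3 - <<'E'
from lev import *
st=r.get_state();print(loc(np.array(st['tool_pos'])),st['contact_force'])
E
```

```text
[ 0.00049357 -0.07805409  0.1445779 ] [  5.86618276 -13.71042374  -1.66882349]
```

The right lever repeats its curve (15 N at the same place), so both are on their stops at symmetric angles. I retreat and check with the cameras.

Call:
drive_tool:
  deltas:
    - [[0,0,0],[0,0,0.8],0]
    - [[0,0,0],[-0.3,0,1.2],0]
    - [[0,0,0],[-3,0,1],0]
    - [[0,0,0],[-3,0,0],0]
    - [[0,0,0],[-3,0,0],0]
    - [[0,0,0],[-2,0,2],0]
    - [[0,0,0],[0,0,3],0]
    - [[0,0,0],[0,0,0],0]
    - [[0,0,0],[0,0,0],0]

```text
clock: 38.0
tool_pos: [0.5819, -0.0224, 0.2582]
eef_rot: [0.449, 0.546, -0.449, 0.546]
contact_force: [0.4, 0.3, 0.1]
opening: 0.009
```

```bash
python3 - <<'E'
from lev import *
print(loc(tool()[1]))
a=snap('scene','s9');c=snap('side','d9');w=snap('wrist','w9')
# blue handle rows: left end visible in s3 & s9
def mask(s): 
    k=s['color'].astype(float); return np.clip(k[:,:,2]-k[:,:,0]-20,0,100)/100
for t0,t1,box,y in(('s3','s9',(143,215,275,360),-.03),('d3','d9',(225,330,200,300),.03)):
    A,B=load(t0),load(t1);r0,r1,c0,c1=box
    ma,mb=mask(A)[r0:r1,c0:c1],mask(B)[r0:r1,c0:c1]
    print(t0,ma.sum().round(),mb.sum().round())
    p0,p1=[proj(B,W(y,z))[0] for z in(.141,.130)];print('predicted px shift for 11 mm drop',(p1-p0).round(2))
    for s in range(275,345,5) if t0=='s3' else range(215,285,5):
        a_,b_=mask(A)[r0:r1,s],mask(B)[r0:r1,s]
        if a_.sum()>1 and b_.sum()>1: print(s,(a_*np.arange(r0,r1)).sum()/a_.sum(),(b_*np.arange(r0,r1)).sum()/b_.sum(),a_.sum().round(1),b_.sum().round(1))
A=cv2.resize(a['color'][140:230,268:358,::-1],(400,400),interpolation=2);B=cv2.resize(c['color'][215:325,195:305,::-1],(400,400),interpolation=2)
cv2.imwrite('pics/f.png',np.hstack([A,B]))
E
```

```text
[ 0.00033438 -0.15203235  0.25817891]
s3 196.0 181.0
predicted px shift for 11 mm drop [-0.27  2.61]
310 188.3774193548387 192.52272727272728 3.1 2.2
315 184.96810933940776 188.3913043478261 4.4 3.2
320 182.24717832957114 184.55168269230765 8.9 8.3
325 176.21566110397944 178.9011764705882 7.8 8.5
330 173.63914373088684 176.07142857142856 6.5 7.7
335 172.2262156448203 175.0227790432802 4.7 4.4
d3 262.0 230.0
predicted px shift for 11 mm drop [0.32 2.47]
240 275.1316725978648 274.07744874715263 2.8 4.4
245 261.5359778597786 265.3339613754122 21.7 21.2
250 256.6220657276995 263.84182305630026 8.5 3.7
```

View pics/f.png

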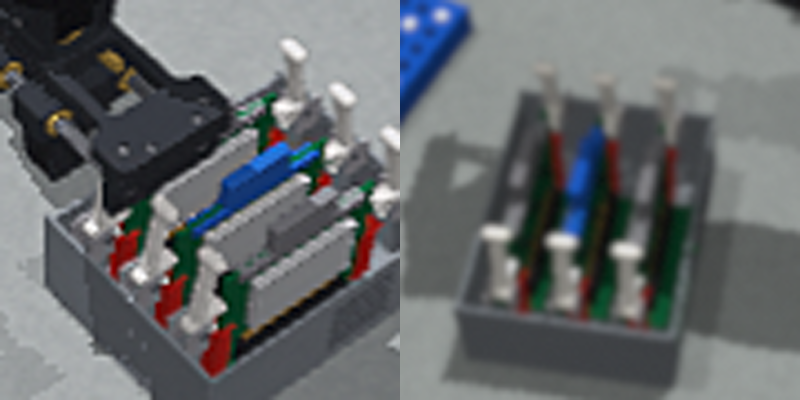

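Both middle levers line up with those of the seated neighbours: far tip (605,80) against the mean (606,80), near tip (562,242) against (561,243). The handle has dropped about 11 mm and is level. The arm is clear, so I hand in.

```bash
python3 -c "
from plant import r
print(r.finish_job(), r.get_state()['clock'])"
```

```text
the job is handed in; nothing more can be done
the job is handed in; nothing more can be done
```

I put the blue card into the middle slot, let it go on the open levers, and swung the two levers in turn by turn until both came to a stop. I then backed the arm clear and handed the job in. No verdict was reported, so I can't confirm that it passed.

- **Lowering and release:** I felt the card touch the levers with its lower edge about 28 mm above the table. It was pressed down with about 15 N at most before I let go. It stood upright in the guides.
- **Lever stops:** each lever ended about 0.2 to 0.3 rad inward of upright. Pushed again, each gave nearly the same force at the same position. The highest force was about 18 N, on the left lever, close to the 20 N limit.
- **Card position:** comparing camera pictures, the handle dropped about 11 mm, which fits the expected 7 to 15 mm. In the last picture the card is level, and both levers line up with those of the cards already seated beside it.

**Uncertain:**
- **Spring-back:** both levers moved back about 3 to 5 mm at their tips when released. I took this as give at the stop.
- **Final height:** I couldn't measure the card's height above the connector floor to better than about 1.5 mm. That it is fully home rests on the lever stops.
- **Left/right difference:** the two stops differed by about 3.5 mm at the lever tips, about what a 1.7 mm error in my estimate of the cage's position would cause.

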